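Clamp a batten in the drilling jig by the rim scale

ROBOT

A 6-joint arm with a two-finger parallel gripper is mounted at the origin on the work surface. World frame = base frame: x ahead of the robot, y to its left, z up, the work surface at z = 0. Lengths are in m, angles in rad, forces in N, time in s.
With the tool pointing down it reaches from about 0.25 to 0.725 m from the base axis. Payload 4 kg.
Tool frame: the origin (TCP) lies on the centre line of the jaws, within the pads' length; the fingertips stand 22 mm ahead of it and the grasp point (between the pads) lies 3 mm ahead of it (nose_length is the distance from the TCP to the fingertips, in m); z points along the fingers, y is the direction in which the jaws open and shut (so a half turn about z gives the same grasp; the last joint's range is limited). The gripper opens to 85 mm and grips with 20 to 120 N. Pads are 22 mm wide; open, the fingers measure 114 mm over their backs; the gripper's body (76 mm by 85 mm) begins 54 mm behind the grasp point. The pads swing forward as they close: fully open they stand 13 mm farther back than shut.
Start: joints at [1.329, 0.241, 0.005, 1.335, 0, 1.571], TCP at [0.12, 0.485, 0.214] pointing down, gripper open.
Joint ranges: [-2.72, 2.72], [-1.05, 1.87], [-1.09, 1.28], [-1.99, 2.15], [-1.42, 1.44], [-3.14, 3.14]. Speed limits (rad/s): [2.79, 2.79, 3.14, 3.14, 3.14, 3.14].

INTERFACE

Orientations are given as a rotation vector (axis times angle).
In Python, from workcell import * gives the robot as it stands.
- The arm moves only by the tool servo_tool, never from a script. Its argument "steps" is a list of rows, each a list of 6 numbers: the shift along the tool's x, y, z in m, then the turn, a rotation vector about the tool's x, y, z in rad. In form: [[x, y, z, rx, ry, rz], ...]. A call has 1 to 8 rows; each row shifts and turns the commanded pose from where the row before left it, along the tool's axes as they then stand; what a row does not reach is not made up. A row lasts 1/10 s, in which the tool goes at most 50 mm and 8.59 degrees, less where a joint would pass 70% of its speed; a pose out of reach is approached as far as the arm can. A call with a gripper value outside its range is refused whole. "gripper" is the finger opening in m, from 0 to 0.0854, set as the call begins (left out, the last holds). The fingers move at their own pace and stop on an object; "force" is the grip in N (left out, the last holds). Time passes only in rows, so rows that do not move let the fingers close. It gives the time, the measured TCP pose, the force and the opening at its end, in the units of the state.
- get_state(): the state, without advancing time (a new reading comes with each control period).
- camera(name): name is "side" or "top" or "wrist"; returns the picture (420x560x3 uint8, blue, green, red); there is no depth.
- camera_model(name): a dict with "camera_matrix" (3x3 intrinsics, pixels), "dist_coeffs" ([k1, k2, p1, p2, k3] as OpenCV has them; the pictures are not rectified), "extrinsics" (4x4, takes a point from camera to world coordinates). Camera axes: x right, y down, z forward; pixel columns grow to the right and rows downward; lengths in m; the calibration is good to about 2 mm. A picture is of the moment at which its call begins: read the wrist's pose just before it. camera_model takes no time and is no camera call; for the wrist camera it gives the pose at the moment of the call.
- finish_job(): hands the job in, once; it reports no verdict.
The state is a dict: "time": time; "q": joint angles; "qvel": joint speeds; "tau": joint torques, N m; "eef_pos": TCP position; "eef_rot": TCP orientation; "wrist_force": force on the tool from outside, world axes, zero at the start; "wrist_torque": the same for the moment, N m; "width": opening from 0.0 (shut) to 1.0 (fully open).
Only numpy, scipy, OpenCV 4.12 (cv2) and the standard library are available. Lean on these libraries where they do the work, as an engineer would, in place of code of your own. Each camera call takes 0.05 s, during which the arm holds its last target.

TASK

Gently push the light-wood batten along the blue jig until its far end is fully home against the end stop. Then wind the handwheel clockwise by its upright handle until the clamp has the batten tight against the guide block, and from there just one more division of the rim scale, read at the red pointer on the wheel's far side: a firm hold, never crushed. Let go, and leave the other things on the bench where they are.

Things in the scene. Friction and masses are not known exactly. Their poses are not given: they have to be found in the camera images.
- jig: blue drilling jig fixed to the bench: a plate 230 x 330 x 12 mm with the handwheel on the right (-y) and the batten's channel on the left. Origin on the bench top; x runs along the channel towards the end stop (away from the robot), y from wheel to guide block, z up. Plate x -120..110, y -195..135, top at z=12 mm; wheel axis at x=-20, y=-110; pointer tip at x=46, y=-110
- stop_face (a point): on the face of the fixed aluminium end stop, at jig x=80, y=60, 16 mm above the plate; the face spans jig y -10..100 and is 30 mm tall
- guide_middle (a point): point on the plate at jig x=20, y=79. The blue guide block with two steel drill bushes (jig x -22..62, 62 mm tall, bushes to 75) stands here beyond the batten. It does not move during the job, but its face was set beforehand anywhere from jig y=73 to 85; that setting is not reported
- batten: loose light-wood batten 150 long (x) x 40 wide (y) x 32 mm tall, 0.1 to 0.2 kg, lying on the jig's plate between clamp pad and guide block, 20 to 45 mm short of the end stop and a little askew. Origin at the centre of its underside, x along it towards the end stop.
- batten_near_end (a point): centre of the batten's end face nearest the robot, the face to push, 16 mm above the plate; it stays clear of clamp and guide block
- batten_far_end (a point): centre of the batten's far end face, 16 mm above the plate, which goes against the end stop's face (x=80 mm in the jig's frame)
- jaw: the clamp: steel bar with a dark jaw and an orange sprung pad (60 mm long in x, 26 tall) facing the batten. Origin at the unloaded pad's face, plate height. The wheel moves it along jig +y by 16 mm per rad. The pad yields on the jaw only above 6 N, then 1.2 N per mm, so one division (5.6 mm) past tight makes about 13 N
- wheel (a joint): angle of the handwheel, rad; grows clockwise seen from above, which closes the clamp; 0 is open. Stiff: 0.36 N m friction (6.5 N at the handle), it stays where left; each N of clamping adds 0.29 N at the handle, once tight. Starts 0 to 0.4; the batten comes tight somewhere from 2.0 to 2.9 (to be felt), having been pushed across before
- wheel_axis (a point): point on the wheel's vertical axis at the height of its rim's top, 98 mm above the bench. The dark wheel is 130 mm across, 14 mm thick, with 18 light marks on its rim (one of them yellow), so one division is 20 degrees (0.349 rad)
- handle_mid (a point): centre (half-way up) of the wheel's upright black handle: a sleeve 19 mm in diameter and 50 mm tall (104 to 154 mm above the bench) that spins freely on its pin, 55 mm from the wheel's axis. At wheel angle 0 it stands on the far side (jig +x) of the axis
- pointer_tip (a point): tip of the fixed red pointer on a red post behind the wheel, at the far side (jig +x) of its rim; the rim's marks pass it. The post reaches 90 mm above the bench, lower than the handle's foot
- glue: yellow glue bottle, 50 mm across, 140 tall, standing; a bystander, origin at its underside
- tape: yellow tape-measure case 66 x 32 x 62 mm tall; a bystander, origin at its underside
- pencil: red flat carpenter's pencil 150 x 14 x 8 mm, lying; a bystander, origin at its underside
- screws: glass jar of 60 mm diameter, 70 tall; a bystander, origin at its underside
- screwdriver: green-handled screwdriver, 180 mm, lying; a bystander
- offcut: dark wood offcut 90 x 40 x 32 mm, lying on the bench beside the jig; a bystander, origin at its underside
- collar_box: flat blue plastic box 75 x 55 x 26 mm; a bystander, origin at its underside

How it is judged:
On the way, in this order (a step that is already met when the one before it is completed fails the run):
1. the batten is home against the end stop (x of batten_far_end in the frame of jig above 0.0772 m and contact force between jaw and batten below 3 N), for 0.2 s.
2. the clamp bears on the batten (contact force between jaw and batten above 4.5 N), for 0.2 s.
At the end, for the whole second after the job is handed in: The batten lies flat on the plate with its far end within 3 mm of the end stop, square in the jig within 0.03 rad, held by the clamp with 8.5 to 17 N (about one division past tight, give or take half a division), wheel and batten at rest (x of batten_far_end in the frame of jig above 0.0772 m and contact force between jaw and batten between 8.5 and 17 N and angle between the x axis of batten and the x axis of jig, either way round below 0.03 rad and z of batten in the frame of jig below 0.015 m and linear speed of batten below 0.01 m/s and velocity of joint wheel between -0.05 and 0.05 rad/s); the robot touches nothing.
It fails at once if the batten is pushed by the fingers with more than 25 N (contact force between the fingers and batten above 25 N).
It fails at once if the clamp crushes the batten with more than 20 N (contact force between jaw and batten above 20 N).
It fails at once if a bystander is moved by more than 30 mm (distance of any of glue, tape, pencil, screws, screwdriver, offcut, collar_box from where it was at the start of the episode above 0.03 m).
It also fails if it takes over 64 s, if anything falls off the work surface, if the arm or the gripper's body presses on something with over 40 N, if the wrist force passes 120 N, or if a joint passes its speed limit or range.

## Working session

There is one attempt and no reset: what is moved stays moved. The work goes in short steps, Python scripts to look and compute and a tool call to move; the robot and the scene stay as the last step left them, time stands still between calls to the robot, and variables do not carry over. Pictures are saved under pics/ and viewed, and the job is handed in when it is done.

Besides the shell and the picture viewer there is one more tool, called after "Request:" by a JSON object that holds its "name" and its "arguments". servo_tool: Moves the arm, as the interface text tells. Its arguments: {"type":"object","properties":{"steps":{"type":"array"},"gripper":{"type":"number"},"force":{"type":"number"}},"required":["steps"]}

```bash
ls; mkdir -p pics
python3 - <<'E'
from workcell import *
import cv2,numpy as np
s=get_state();print(s)
for n in("side","top","wrist"):
    m=camera_model(n);print(n,np.round(m["camera_matrix"],1).tolist(),m["dist_coeffs"],np.round(m["extrinsics"],3).tolist())
    cv2.imwrite(f"pics/{n}0.png",camera(n))
E
```

```text
pics
{'time': 0.0, 'q': array([ 1.32900324e+00,  2.41384475e-01,  3.72575335e-03,  1.33518737e+00,
       -1.46356366e-05,  1.57083835e+00]), 'qvel': array([-0.00011841, -0.00072564,  0.00132627,  0.00046465, -0.00147746,
        0.00188407]), 'tau': array([ 9.17429752e-04, -3.72314894e+01,  2.52409601e+01,  1.69811439e-02,
       -1.59610890e-04, -8.59303327e-06]), 'eef_pos': array([0.11956822, 0.48481207, 0.2134278 ]), 'eef_rot': array([-0.3789204 , -3.11842137,  0.0031988 ]), 'wrist_force': array([-0.12050743,  0.31443693,  0.28109887]), 'wrist_torque': array([ 0.03306506, -0.0437707 ,  0.02160001]), 'width': 0.9980919797672444}
side [[400.0, 0.0, 277.3], [0.0, 400.0, 216.3], [0.0, 0.0, 1.0]] [-0.10581908  0.          0.          0.          0.        ] [[0.937, -0.227, 0.264, 0.391], [-0.348, -0.639, 0.686, -0.563], [0.013, -0.735, -0.678, 0.667], [0.0, 0.0, 0.0, 1.0]]
top [[489.8, 0.0, 276.6], [0.0, 489.8, 201.3], [0.0, 0.0, 1.0]] [-0.02466399  0.          0.          0.          0.        ] [[0.006, -0.997, 0.078, 0.529], [-1.0, -0.005, 0.006, -0.003], [-0.005, -0.078, -0.997, 1.172], [0.0, 0.0, 0.0, 1.0]]
wrist [[309.3, 0.0, 280.3], [0.0, 309.3, 206.0], [0.0, 0.0, 1.0]] [-0.02570187  0.          0.          0.          0.        ] [[0.239, 0.935, 0.261, 0.054], [0.971, -0.23, -0.065, 0.501], [-0.001, 0.269, -0.963, 0.373], [0.0, 0.0, 0.0, 1.0]]
```

View pics/top0.png

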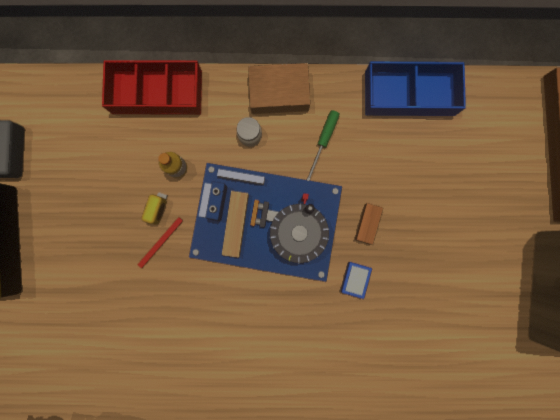

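View pics/side0.png

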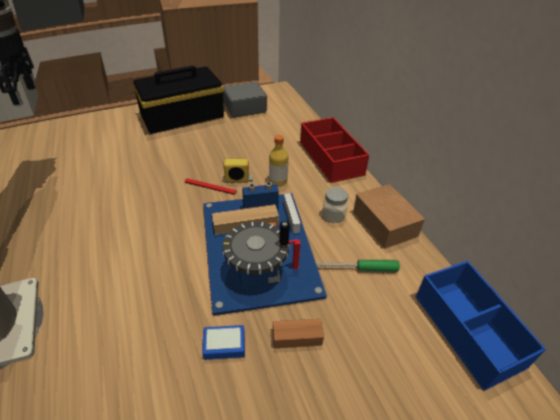

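```bash
cat > h.py <<'E'
from workcell import *
import cv2,numpy as np
def ray(n,uv,z,m=None):
    m=m or camera_model(n);K=np.array(m["camera_matrix"]);d=np.array(m["dist_coeffs"]);E=np.array(m["extrinsics"])
    p=cv2.undistortPoints(np.array(uv,float).reshape(-1,1,2),K,d).reshape(-1,2)
    v=np.c_[p,np.ones(len(p))]@E[:3,:3].T;o=E[:3,3]
    return o+v*((z-o[2])/v[:,2])[:,None]
def proj(n,P,m=None):
    m=m or camera_model(n);K=np.array(m["camera_matrix"]);d=np.array(m["dist_coeffs"]);E=np.linalg.inv(np.array(m["extrinsics"]))
    return cv2.projectPoints(np.array(P,float).reshape(-1,1,3),cv2.Rodrigues(E[:3,:3])[0],E[:3,3],K,d)[0].reshape(-1,2)
E
python3 - <<'E'
from h import *
im=cv2.imread("pics/top0.png");hsv=cv2.cvtColor(im,cv2.COLOR_BGR2HSV)
m=cv2.inRange(hsv,(100,120,30),(130,255,140));m[:150]=0;m[290:]=0;m[:,:180]=0;m[:,345:]=0
m=cv2.morphologyEx(m,cv2.MORPH_OPEN,np.ones((3,3)))
c=max(cv2.findContours(m,0,1)[0],key=cv2.contourArea)
q=cv2.boxPoints(cv2.minAreaRect(c));print(q)
w=ray("top",q,0.012);print(w.round(4));print([np.linalg.norm(w[i]-w[i-1]).round(4) for i in range(4)])
# batten
b=cv2.inRange(hsv,(8,60,150),(25,200,255));b2=np.zeros_like(b);b2[185:262,218:252]=b[185:262,218:252]
c=max(cv2.findContours(b2,0,1)[0],key=cv2.contourArea);r=cv2.minAreaRect(c);q2=cv2.boxPoints(r);print(r)
w2=ray("top",q2,0.044);print(w2.round(4));print([np.linalg.norm(w2[i]-w2[i-1]).round(4) for i in range(4)])
v=cv2.resize(im[150:300,120:400],None,fx=2.8,fy=2.8,interpolation=cv2.INTER_CUBIC)
cv2.imwrite("pics/topz.png",v)
im=cv2.imread("pics/side0.png");cv2.imwrite("pics/sidez.png",cv2.resize(im[150:350,170:370],None,fx=3,fy=3,interpolation=cv2.INTER_CUBIC))
E
```

```text
[[190.42728 256.52194]
 [206.44919 163.5947 ]
 [340.93417 186.78177]
 [324.91226 279.709  ]]
[[ 0.4883  0.2065  0.012 ]
 [ 0.7097  0.1723  0.012 ]
 [ 0.6556 -0.149   0.012 ]
 [ 0.4362 -0.1106  0.012 ]]
[np.float64(0.3213), np.float64(0.224), np.float64(0.3259), np.float64(0.2228)]Traceback (most recent call last):
  File "<stdin>", line 10, in <module>
ValueError: max() iterable argument is empty
```

Run:
```python
from h import *
im=cv2.imread("pics/top0.png");hsv=cv2.cvtColor(im,cv2.COLOR_BGR2HSV)
print(hsv[225,235],hsv[240,350])
m=cv2.inRange(hsv,(100,120,30),(130,255,140));m[:150]=0;m[290:]=0;m[:,:180]=0;m[:,345:]=0
m=cv2.morphologyEx(m,cv2.MORPH_OPEN,np.ones((3,3)))
c=max(cv2.findContours(m,0,1)[0],key=cv2.contourArea)
w=ray("top",cv2.boxPoints(cv2.minAreaRect(c)),0.012)[:,:2]
C=w.mean(0)  # jig (-5,-30)
ex=((w[1]-w[0])+(w[2]-w[3]));ey=(w[0]-w[3])+(w[1]-w[2]);a1=np.arctan2(ex[1],ex[0]);a2=np.arctan2(ey[1],ey[0])-np.pi/2
a=(a1*.4+a2*.6);print("jig yaw",a1,a2)
R=np.array([[np.cos(a),-np.sin(a)],[np.sin(a),np.cos(a)]]);O=C-R@np.array([-.005,-.030]);print("origin",O)
np.save("jig.npy",[O[0],O[1],a])
b=cv2.inRange(hsv,(8,60,int(hsv[225,235][2])-45),(25,220,255));b2=np.zeros_like(b);b2[185:262,220:250]=b[185:262,220:250]
c=max(cv2.findContours(b2,0,1)[0],key=cv2.contourArea);r=cv2.minAreaRect(c);q2=cv2.boxPoints(r);print(r)
w2=ray("top",q2,0.044);print([np.linalg.norm(w2[i]-w2[i-1]).round(4) for i in range(4)])
print("batten corners jig",((w2[:,:2]-O)@R).round(4))
v=cv2.resize(im[150:300,120:400],None,fx=2.8,fy=2.8,interpolation=cv2.INTER_CUBIC)
cv2.imwrite("pics/topz.png",v)
im=cv2.imread("pics/side0.png");cv2.imwrite("pics/sidez.png",cv2.resize(im[150:350,170:370],None,fx=3,fy=3,interpolation=cv2.INTER_CUBIC))
```

```text
[ 17 126 146] [ 16 134 143]
jig yaw -0.16316152848529314 -0.16489537303992718
origin [0.5823081  0.05858415]
((234.3845672607422, 223.77920532226562), (17.109556198120117, 64.81114196777344), 8.426968574523926)
[np.float64(0.0393), np.float64(0.1492), np.float64(0.0397), np.float64(0.149)]
batten corners jig [[-0.0984  0.0562]
 [ 0.0506  0.0607]
 [ 0.0515  0.0211]
 [-0.0975  0.0169]]
```

View pics/topz.png

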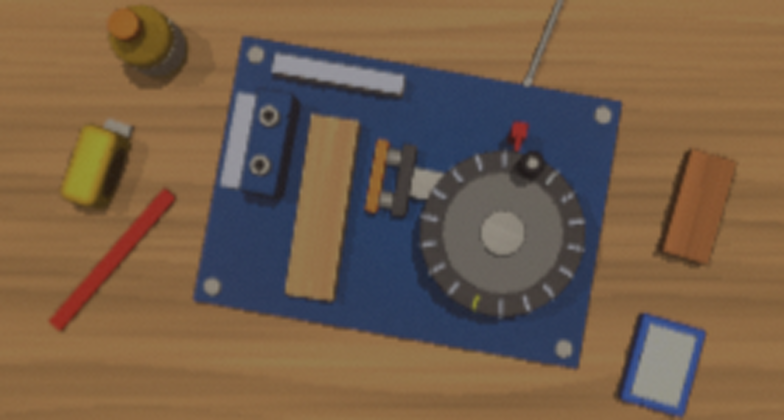

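View pics/sidez.png

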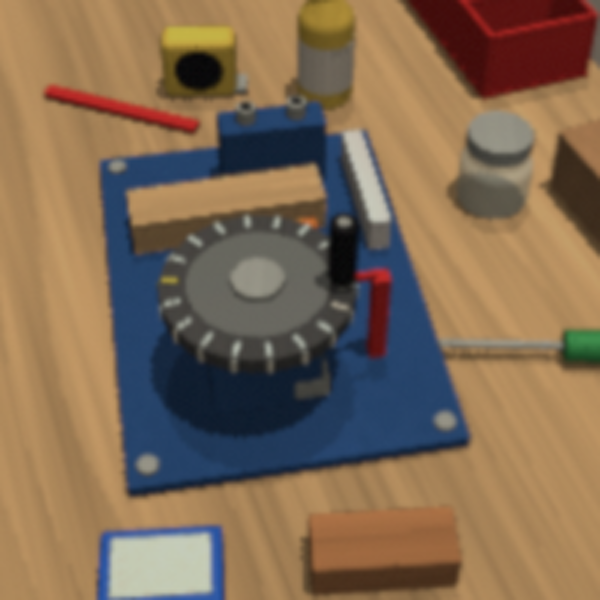

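```bash
cat >> h.py <<'E'
from scipy.spatial.transform import Rotation as Ro
def J():
    x,y,a=np.load("jig.npy");return np.array([x,y]),np.array([[np.cos(a),-np.sin(a)],[np.sin(a),np.cos(a)]]),a
def j2w(p): O,R,a=J();p=np.array(p,float);return np.r_[O+R@p[:2],p[2:]]
def w2j(p): O,R,a=J();p=np.array(p,float);return np.r_[(p[:2]-O)@R,p[2:]]
def delta(pos,Rt=None):
    s=get_state();R=Ro.from_rotvec(s["eef_rot"]);d=R.inv().apply(np.array(pos)-s["eef_pos"])
    r=np.zeros(3) if Rt is None else (R.inv()*Rt).as_rotvec()
    return d.round(4),r.round(4)
def down(yaw): # tool x axis at world yaw, z down
    return Ro.from_euler('z',yaw)*Ro.from_euler('x',np.pi)
E
python3 - <<'E'
from h import *
s=get_state();print(Ro.from_rotvec(s["eef_rot"]).as_matrix().round(3))
O,R,a=J();print(O,a)
print("wheel",j2w([-.02,-.11]),ray("top",[[299.6,233.2]],.10), w2j(ray("top",[[299.6,233.2]],.10)[0]))
h=w2j(ray("top",[[309.6,208.2]],.154)[0]);print("handle jig",h)
print("glue,tape top", ray("top",[[165,159]],.14),ray("top",[[152,208]],.06))
print("guide face px->jig", w2j(ray("top",[[120+270/2.8,150+195/2.8]],.074)[0]), w2j(ray("top",[[120+298/2.8,150+100/2.8]],.074)[0]))
for yaw in(a,a+np.pi/2,a+np.pi,a-np.pi/2): print(yaw,delta(j2w([-.135,.039,.15]),down(yaw)))
E
```

```text
[[-0.971  0.239 -0.   ]
 [ 0.239  0.971 -0.002]
 [-0.    -0.002 -1.   ]]
[0.5823081  0.05858415] -0.16420183521807358
wheel [ 0.54459597 -0.04666695] [[ 0.54364176 -0.04724267  0.1       ]] [-0.02084726 -0.11072396  0.1       ]
handle jig [ 0.03282403 -0.12054053  0.154     ]
glue,tape top [[0.69933026 0.24181323 0.14      ]] [[0.59948156 0.28782651 0.06      ]]
guide face px->jig [-0.02198025  0.07721642  0.074     ] [0.0571701  0.06863613 0.074     ]
-0.16420183521807358 (array([-0.4137, -0.2747,  0.0641]), array([-1.000e-04,  2.500e-03,  3.064e+00]))
1.406594491576823 (array([-0.4137, -0.2747,  0.0641]), array([-1.3000e-03,  1.2000e-03,  1.4932e+00]))
2.9773908183717195 (array([-0.4137, -0.2747,  0.0641]), array([-0.0016, -0.0001, -0.0776]))
-1.7349981620129702 (array([-0.4137, -0.2747,  0.0641]), array([-1.2000e-03, -1.3000e-03, -1.6484e+00]))
```

Request:
{"name": "servo_tool", "arguments": {"steps": [[-0.026, -0.017, 0, 0, 0, -0.005], [-0.03, -0.02, 0, 0, 0, -0.01], [-0.03, -0.02, 0, 0, 0, -0.01], [-0.03, -0.02, 0, 0, 0, -0.01], [-0.03, -0.02, 0, 0, 0, -0.01], [-0.03, -0.02, 0, 0, 0, -0.01], [-0.03, -0.02, 0, 0, 0, -0.01], [-0.03, -0.02, 0, 0, 0, -0.012]], "gripper": 0, "force": 40}}

```text
time: 0.95
eef_pos: [0.3183, 0.2813, 0.2142]
eef_rot: [-0.258, -3.131, 0.0]
wrist_force: [0.1, 0.9, -0.9]
width: 0.004
```

Run:
```python
from h import *
O,R,a=J();s=get_state();print(s["time"],s["eef_pos"],s["width"],s["wrist_force"]);print(delta(j2w([-.135,.037,.1]),down(a+np.pi)))
```

```text
0.95 [0.31829274 0.28129829 0.21416131] 0.004136875636553643 [ 0.11319395  0.91188064 -0.89278672]
(array([-0.1619, -0.1395,  0.1142]), array([-0.0002, -0.0002,  0.    ]))
```

Request:
{"name": "servo_tool", "arguments": {"steps": [[-0.027, -0.023, 0.005, 0, 0, 0], [-0.027, -0.023, 0.005, 0, 0, 0], [-0.027, -0.023, 0.01, 0, 0, 0], [-0.027, -0.023, 0.02, 0, 0, 0], [-0.027, -0.023, 0.025, 0, 0, 0], [-0.027, -0.024, 0.025, 0, 0, 0], [0, 0, 0.024, 0, 0, 0], [0, 0, 0, 0, 0, 0]]}}

```text
time: 1.75
eef_pos: [0.4519, 0.1172, 0.0969]
eef_rot: [-0.262, -3.123, 0.004]
wrist_force: [-1.5, 0.4, -0.3]
width: -0.004
```

Run:
```python
from h import *
O,R,a=J();s=get_state();print(s["time"],w2j(s["eef_pos"]),s["width"],s["wrist_force"]);print(delta(j2w([-.125,.037,.042]),down(a+np.pi)))
cv2.imwrite("pics/w1.png",camera("wrist"))
cv2.imwrite("pics/s1.png",cv2.resize(camera("side")[150:350,170:370],None,fx=3,fy=3))
```

```text
1.75 [-0.13821647  0.03646276  0.09688991] -0.003566746594457505 [-1.47605298  0.41816103 -0.32793531]
(array([-0.0136,  0.0007,  0.0548]), array([-0.0031, -0.0075, -0.003 ]))
```

View pics/w1.png

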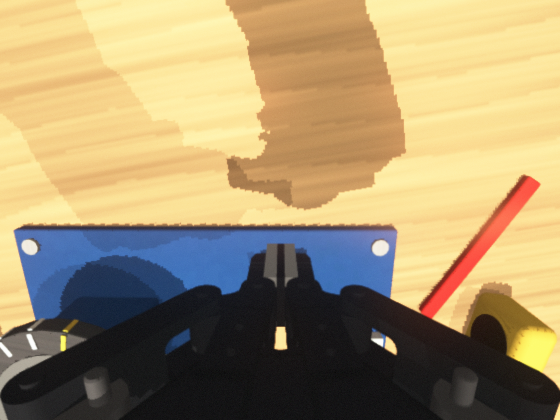

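View pics/s1.png

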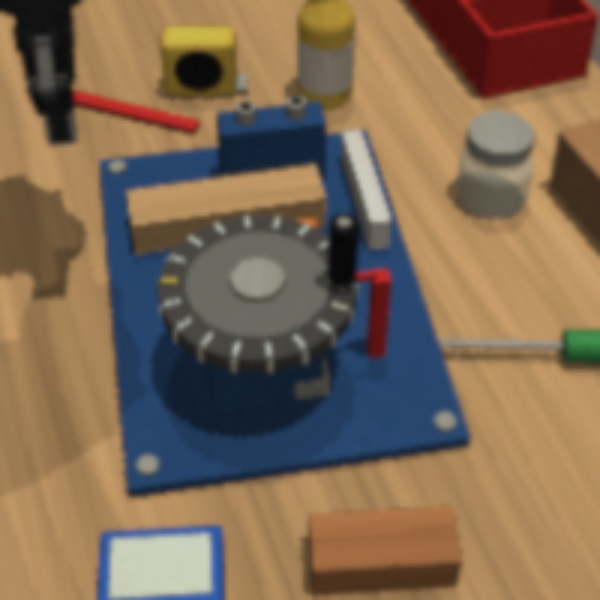

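Request:
{"name": "servo_tool", "arguments": {"steps": [[0, 0, 0.02, 0, 0, 0], [0, 0, 0.02, 0, 0, 0], [-0.006, 0, 0.014, 0, -0.005, -0.003], [-0.006, 0.001, 0, 0, 0, 0], [0, 0, 0, 0, 0, 0], [0, 0, 0, 0, 0, 0]]}}

```text
time: 2.45
eef_pos: [0.4679, 0.1187, 0.048]
eef_rot: [0.252, 3.124, 0.001]
wrist_force: [-0.2, -0.2, -0.4]
width: -0.002
```

Run:
```python
from h import *
O,R,a=J();s=get_state();print(s["time"],w2j(s["eef_pos"]),s["wrist_force"],delta(j2w([-.0,.037,.042]),down(a+np.pi)))
```

```text
2.45 [-0.12268908  0.04063405  0.0479624 ] [-0.16020179 -0.24005621 -0.36256137] (array([-0.1226, -0.004 ,  0.0069]), array([0.0012, 0.0076, 0.0031]))
```

Request:
{"name": "servo_tool", "arguments": {"steps": [[-0.004, -0.004, 0.005, 0, 0, 0.003], [-0.004, 0, 0, 0, 0, 0], [-0.003, 0, 0, 0, 0, 0], [-0.003, 0, 0, 0, 0, 0], [-0.003, 0, 0, 0, 0, 0], [-0.003, 0, 0, 0, 0, 0], [-0.003, 0, 0, 0, 0, 0]]}}

```text
time: 3.15
eef_pos: [0.489, 0.1102, 0.0414]
eef_rot: [0.258, 3.126, -0.001]
wrist_force: [-0.7, -0.2, -0.4]
width: -0.005
```

Request:
{"name": "servo_tool", "arguments": {"steps": [[-0.003, 0, 0, 0, 0, 0], [-0.003, 0, 0, 0, 0, 0], [-0.002, 0, 0, 0, 0, 0], [0, 0, 0, 0, 0, 0]]}}

```text
time: 3.55
eef_pos: [0.4969, 0.1089, 0.0415]
eef_rot: [0.258, 3.126, -0.001]
wrist_force: [-0.4, 0.2, -0.6]
width: -0.0
```

```bash
cat > look.py <<'E'
from h import *
import sys
O,R,a=J();s=get_state();print(s["time"],w2j(s["eef_pos"]),s["wrist_force"],w2j(np.r_[O,0]+s["wrist_force"]),delta(s["eef_pos"],down(a+np.pi)))
t=sys.argv[1]
im=camera("top");cv2.imwrite(f"pics/t{t}r.png",im);cv2.imwrite(f"pics/t{t}.png",cv2.resize(im[150:300,170:360],None,fx=4,fy=4,interpolation=cv2.INTER_CUBIC))
im=camera("side");cv2.imwrite(f"pics/s{t}r.png",im);cv2.imwrite(f"pics/s{t}.png",cv2.resize(im[150:350,170:370],None,fx=3,fy=3,interpolation=cv2.INTER_CUBIC))
E
python3 look.py 2
```

```text
3.55 [-0.09246329  0.03570468  0.04148523] [-0.41461006  0.2191334  -0.56176609] [-0.44485383  0.14841166 -0.56176609] (array([0., 0., 0.]), array([ 0.0001,  0.0052, -0.0007]))
```

View pics/t2.png

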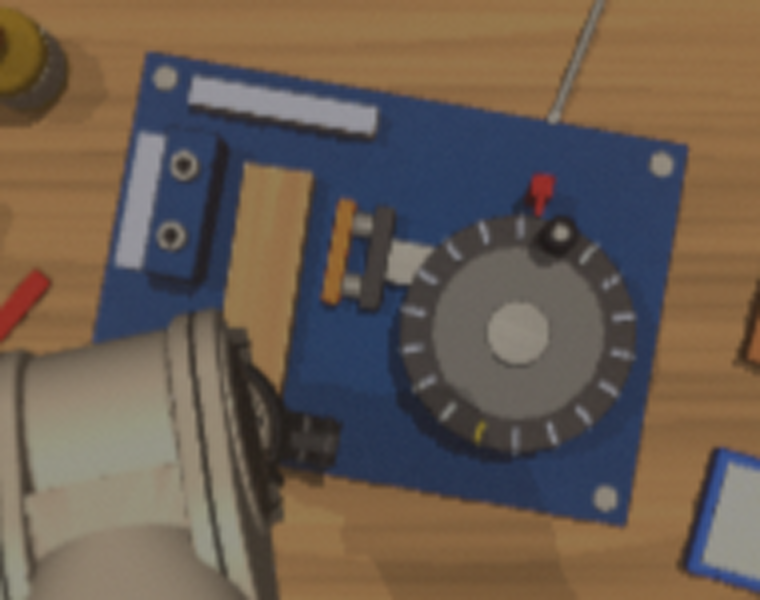

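View pics/s2.png

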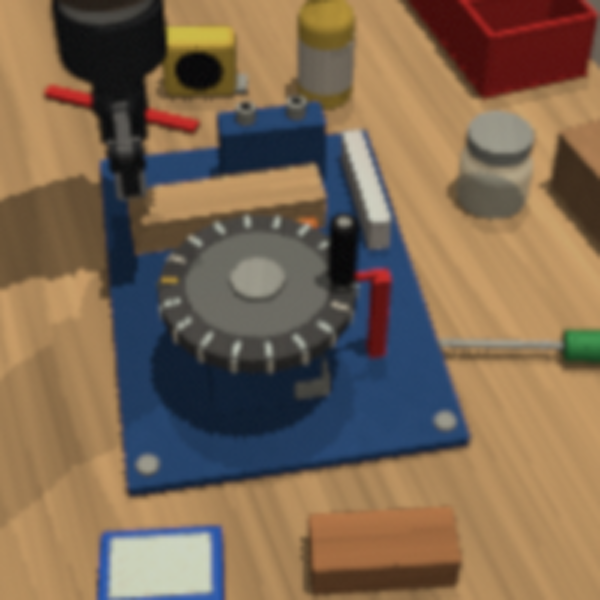

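Request:
{"name": "servo_tool", "arguments": {"steps": [[-0.002, 0, 0, 0, 0, 0], [-0.002, 0, 0, 0, 0, 0], [-0.002, 0, 0, 0, 0, 0], [0, 0, 0, 0, 0, 0]]}}

```text
time: 4.05
eef_pos: [0.5029, 0.1079, 0.0416]
eef_rot: [0.258, 3.126, -0.0]
wrist_force: [0.6, -0.8, 0.5]
width: -0.003
```

```bash
python3 look.py 3
python3 - <<'E'
from h import *
print(proj("side",[np.r_[j2w([-.098,.037]),.028],np.r_[j2w([-.0865,.0357]),.0195]])*1)
for t in("0","2r","3r"):
    im=cv2.imread(f"pics/t{t}.png" if t!="0" else "pics/top0.png");h=cv2.cvtColor(im,cv2.COLOR_BGR2HSV)
    b=cv2.inRange(h,(8,60,100),(25,220,255));B=np.zeros_like(b);B[175:226,225:249]=b[175:226,225:249]
    ys=[np.where(B[:,c])[0].min() for c in range(234,245)];print(t,ys)
E
```

```text
4.05 [-0.08637032  0.03572106  0.04158349] [ 0.58190173 -0.84443915  0.51630292] [ 0.71211086 -0.73796017  0.51630292] (array([0., 0., 0.]), array([ 0.0002,  0.0054, -0.0008]))
[[213.04329923 223.51571413]
 [218.37661121 225.93534366]]
0 [np.int64(191), np.int64(192), np.int64(192), np.int64(192), np.int64(192), np.int64(192), np.int64(192), np.int64(192), np.int64(193), np.int64(193), np.int64(193)]
2r [np.int64(191), np.int64(192), np.int64(192), np.int64(192), np.int64(192), np.int64(192), np.int64(192), np.int64(192), np.int64(193), np.int64(193), np.int64(193)]
3r [np.int64(191), np.int64(192), np.int64(192), np.int64(192), np.int64(192), np.int64(192), np.int64(192), np.int64(192), np.int64(193), np.int64(193), np.int64(193)]
```

View pics/s3.png

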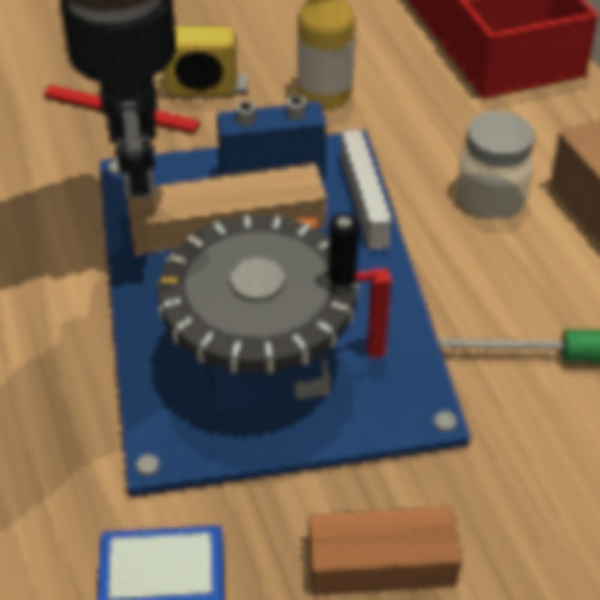

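Run:
```python
from h import *
for uv,z in(((215,233.3),.012),((213,213.5),.044),((278.5,206),.044),((277,218),.044),((216.7,215),.044),((216.7,215),.0195),((216.7,215),.03)):
    print(uv,z,w2j(ray("side",[uv],z)[0]).round(4))
# jig check in side: corners screws
for p in([-.12,-.195,.012],[.11,-.195,.012],[-.12,.135,.012],[.11,.135,.012]): print((proj("side",[j2w(p)])[0]-[170,150])*3)
for p in([-.12,-.195,.012],[.11,-.195,.012],[-.12,.135,.012],[.11,.135,.012]): print((proj("top",[j2w(p)])[0]-[170,150])*4)
cv2.imwrite("pics/s3z.png",cv2.resize(cv2.imread("pics/s3r.png")[150:250,190:300],None,fx=6,fy=6,interpolation=cv2.INTER_CUBIC))
```

```text
(215, 233.3) 0.012 [-0.0962  0.0205  0.012 ]
(213, 213.5) 0.044 [-0.0953  0.0536  0.044 ]
(278.5, 206) 0.044 [0.0591 0.0528 0.044 ]
(277, 218) 0.044 [0.0477 0.0125 0.044 ]
(216.7, 215) 0.044 [-0.0873  0.047   0.044 ]
(216.7, 215) 0.0195 [-0.0873  0.0741  0.0195]
(216.7, 215) 0.03 [-0.0873  0.0625  0.03  ]
[124.97965799 488.59354702]
[470.7075501  436.07514961]
[ 96.11427849 157.89085531]
[364.53832043 127.30950498]
[625.82049484 525.98029499]
[688.32869522 141.62280542]
[ 73.30833272 430.01258837]
[143.48789815  49.12896042]
```

View pics/s3z.png

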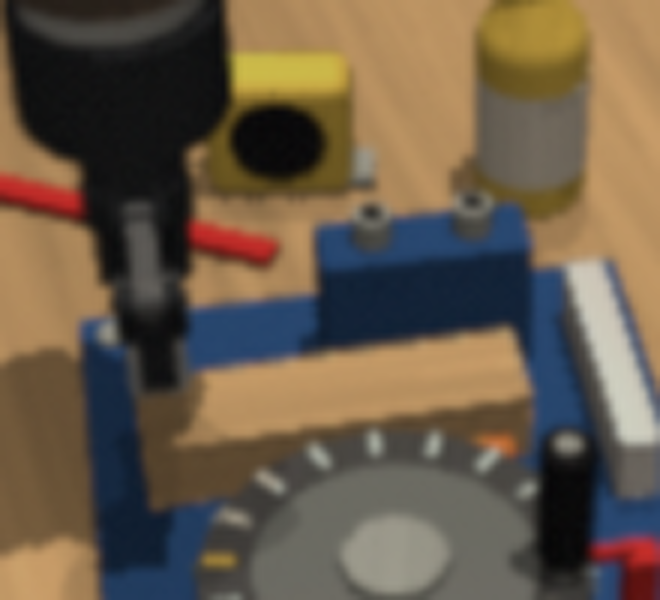

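Run:
```python
from h import *
print(w2j(ray("top",[(255,260)],.1)[0]),w2j(ray("top",[(255,260)],.15)[0]))
import workcell;print([n for n in dir(workcell) if n[0]!='_'])
s=get_state();print(s["q"],s["eef_pos"])
cv2.imwrite("pics/w3.png",camera("wrist"))
m=camera_model("wrist");p=s["eef_pos"];Rm=Ro.from_rotvec(s["eef_rot"])
for d in([0,0,0],[0,0,.022],[.011,0,.022],[-.011,0,.022],[.011,.0145,.022],[.011,-.0145,.022]):print(d,proj("wrist",[p+Rm.apply(d)],m)[0])
for q in([-.098,.017,.044],[-.098,.056,.044],[-.12,.135,.012],[-.12,-.195,.012]):print(q,proj("wrist",[j2w(q)],m)[0])
```

```text
[-0.0946845  -0.02474415  0.1       ] [-0.0922385  -0.02682021  0.15      ]
['PlanningError', 'camera', 'camera_model', 'finish_job', 'get_state', 'nose_length']
[ 0.21267666  0.40738828 -0.24174883  0.9170384  -0.00181636  0.3775296 ] [0.50257068 0.10793071 0.04150459]
[0, 0, 0] [279.89813019 246.81198625]
[0, 0, 0.022] [279.90301826 232.89058927]
[0.011, 0, 0.022] [279.91324053 216.09747918]
[-0.011, 0, 0.022] [279.89316331 249.16616012]
[0.011, 0.0145, 0.022] [303.46710173 216.10891529]
[0.011, -0.0145, 0.022] [256.3552109  216.08303456]
[-0.098, 0.017, 0.044] [245.29462936 229.31552121]
[-0.098, 0.056, 0.044] [317.64526025 229.30517608]
[-0.12, 0.135, 0.012] [439.22191904 178.17390439]
[-0.12, -0.195, 0.012] [-79.22209857 179.0055051 ]
```

View pics/w3.png

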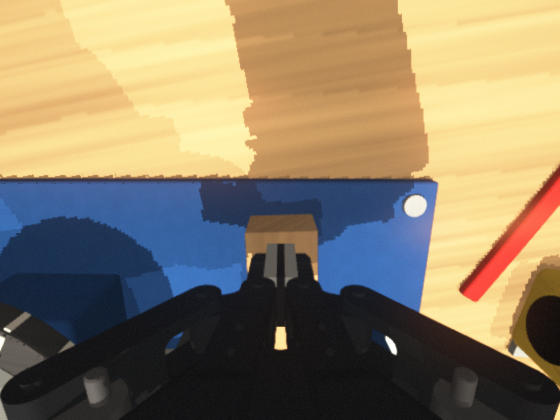

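Run:
```python
from h import *
import workcell;print(workcell.nose_length, workcell.nose_length() if callable(workcell.nose_length) else '')
s=get_state();p=s["eef_pos"];Rm=Ro.from_rotvec(s["eef_rot"]);print(Rm.as_matrix().round(3))
m=camera_model("wrist");E=np.array(m["extrinsics"]);print(E.round(3), (Rm.inv().apply(E[:3,3]-p)).round(4))
for z in(-.02,0,.0,.01,.022):print(z,[proj("wrist",[p+Rm.apply([x,0,z])],m)[0].round(1) for x in(-.011,0,.011)],[proj("side",[p+Rm.apply([x,0,z])])[0].round(1) for x in(-.011,0,.011)])
```

```text
0.022 
[[-0.986  0.164  0.005]
 [ 0.164  0.986 -0.001]
 [-0.005 -0.    -1.   ]]
[[ 0.163  0.949  0.27   0.435]
 [ 0.987 -0.157 -0.044  0.119]
 [ 0.001  0.274 -0.962  0.201]
 [ 0.     0.     0.     1.   ]] [ 0.0681 -0.     -0.1597]
-0.02 [array([279.9, 282.5]), array([279.9, 262.6]), array([279.9, 241.9])] [array([221.4, 212. ]), array([216.6, 212.6]), array([211.7, 213.2])]
0 [array([279.9, 264.6]), array([279.9, 246.6]), array([279.9, 228. ])] [array([222.2, 218.5]), array([217.4, 219.1]), array([212.6, 219.7])]
0.0 [array([279.9, 264.6]), array([279.9, 246.6]), array([279.9, 228. ])] [array([222.2, 218.5]), array([217.4, 219.1]), array([212.6, 219.7])]
0.01 [array([279.9, 257.1]), array([279.9, 239.9]), array([279.9, 222.2])] [array([222.6, 221.6]), array([217.8, 222.2]), array([213. , 222.8])]
0.022 [array([279.9, 249. ]), array([279.9, 232.7]), array([279.9, 215.9])] [array([223. , 225.4]), array([218.3, 226. ]), array([213.6, 226.6])]
```

Request:
{"name": "servo_tool", "arguments": {"steps": [[0.01, 0, 0, 0, 0, 0], [0.015, 0, 0, 0, 0, 0], [0.015, 0, 0, 0, 0, 0], [0, 0, 0.002, 0, 0, 0], [0, 0, 0.002, 0, 0, 0], [0, 0, 0.002, 0, 0, 0], [0, 0, 0, 0, 0, 0]]}}

```text
time: 4.9
eef_pos: [0.4635, 0.1145, 0.035]
eef_rot: [0.259, 3.126, -0.001]
wrist_force: [-0.5, 0.2, -0.1]
width: 0.001
```

```bash
python3 look.py 4;  python3 - <<'E'
from h import *
cv2.imwrite("pics/s4z.png",cv2.resize(cv2.imread("pics/s4r.png")[150:250,190:300],None,fx=6,fy=6,interpolation=cv2.INTER_CUBIC))
s=get_state();p=s["eef_pos"];Rm=Ro.from_rotvec(s["eef_rot"])
for z in(-.02,0,.022):print(z,[((proj("side",[p+Rm.apply([x,0,z])])[0]-[190,150])*6).round(1) for x in(-.011,0,.011)])
E
```

```text
4.9 [-0.12630628  0.03571865  0.03503002] [-0.47828248  0.19472558 -0.09657308] [-0.50367998  0.11392393 -0.09657308] (array([0., 0., 0.]), array([-0.    ,  0.0051, -0.0008]))
-0.02 [array([ 85.3, 396.9]), array([ 56. , 400.4]), array([ 26.7, 404. ])]
0 [array([ 91.4, 435.3]), array([ 62.5, 438.9]), array([ 33.6, 442.5])]
0.022 [array([ 97.9, 476.3]), array([ 69.5, 479.9]), array([ 41.1, 483.4])]
```

View pics/s4z.png

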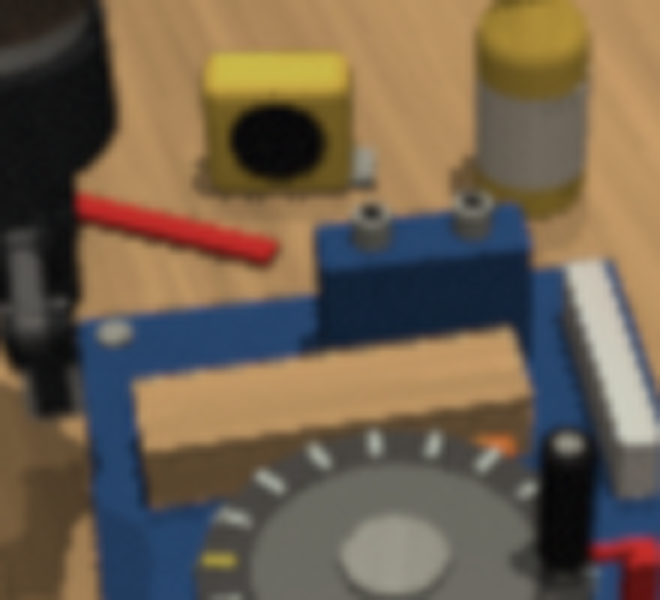

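Request:
{"name": "servo_tool", "arguments": {"steps": [[0.0, 0, 0.002, 0, 0, 0], [0, 0, 0.002, 0, 0, 0], [0, 0, 0.002, 0, 0, 0], [0, 0, 0.002, 0, 0, 0], [0, 0, 0.002, 0, 0, 0], [0, 0, 0, 0, 0, 0]]}}

```text
time: 5.6
eef_pos: [0.4629, 0.1145, 0.025]
eef_rot: [0.258, 3.127, -0.001]
wrist_force: [-0.6, 0.8, -0.1]
width: 0.0
```

```bash
python3 look.py 5;  python3 - <<'E'
from h import *
cv2.imwrite("pics/s5z.png",cv2.resize(cv2.imread("pics/s5r.png")[150:250,190:300],None,fx=6,fy=6,interpolation=cv2.INTER_CUBIC))
s=get_state();p=s["eef_pos"];Rm=Ro.from_rotvec(s["eef_rot"])
for z in(-.02,0,.022):print(z,[((proj("side",[p+Rm.apply([x,0,z])])[0]-[190,150])*6).round(1) for x in(-.011,0,.011)])
E
```

```text
5.6 [-0.12697659  0.03559092  0.02496887] [-0.58980391  0.79601609 -0.10621338] [-0.71199127  0.68889672 -0.10621338] (array([0., 0., 0.]), array([-0.0003,  0.0044, -0.0005]))
-0.02 [array([ 87.1, 416.2]), array([ 58. , 419.8]), array([ 28.9, 423.4])]
0 [array([ 93.1, 454.1]), array([ 64.5, 457.7]), array([ 35.8, 461.3])]
0.022 [array([ 99.5, 494.5]), array([ 71.3, 498.1]), array([ 43.1, 501.7])]
```

View pics/s5z.png

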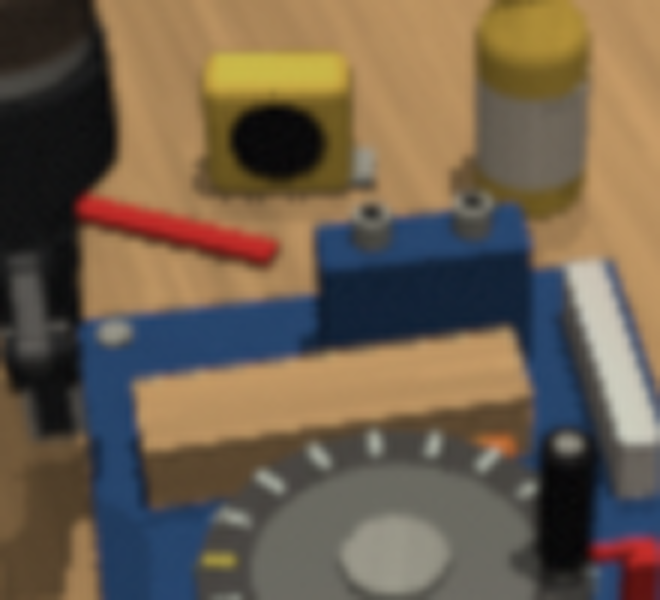

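Request:
{"name": "servo_tool", "arguments": {"steps": [[0.0, 0, 0.003, 0, 0, 0], [0, 0, 0.003, 0, 0, 0], [0, 0, 0.003, 0, 0, 0], [0, 0, 0.003, 0, 0, 0], [0, 0, 0.002, 0, 0, 0], [0, 0, 0, 0, 0, 0]]}}

```text
time: 6.3
eef_pos: [0.4629, 0.1144, 0.0109]
eef_rot: [0.258, 3.127, -0.001]
wrist_force: [-0.3, 0.1, -0.2]
width: 0.002
```

```bash
python3 look.py 6;  python3 - <<'E'
from h import *
cv2.imwrite("pics/s6z.png",cv2.resize(cv2.imread("pics/s6r.png")[150:250,190:300],None,fx=6,fy=6,interpolation=cv2.INTER_CUBIC))
cv2.imwrite("pics/w6.png",camera("wrist"))
E
```

```text
6.3 [-0.12694818  0.03555248  0.01089831] [-0.29769795  0.14917106 -0.24486955] [-0.31807789  0.0985014  -0.24486955] (array([0., 0., 0.]), array([-0.0003,  0.0042, -0.0006]))
```

View pics/s6z.png

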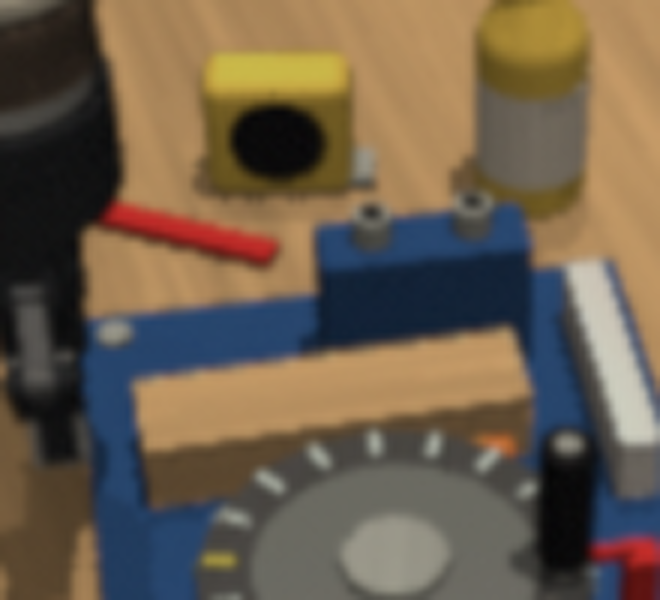

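View pics/w6.png

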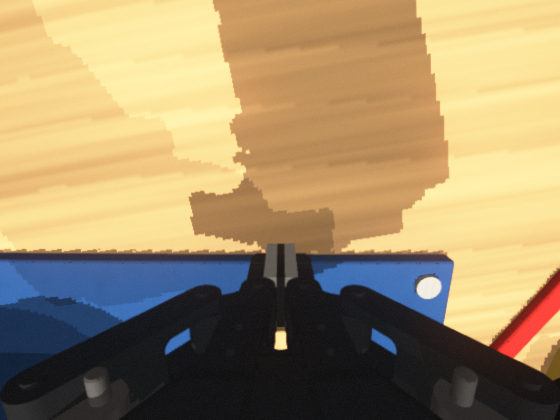

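Request:
{"name": "servo_tool", "arguments": {"steps": [[-0.004, 0.001, 0.003, 0, 0.004, 0], [-0.004, 0, 0, 0, 0, 0], [-0.004, 0, 0, 0, 0, 0], [-0.003, 0, 0, 0, 0, 0], [-0.003, 0, 0, 0, 0, 0], [-0.003, 0, 0, 0, 0, 0], [-0.003, 0, 0, 0, 0, 0], [0, 0, 0, 0, 0, 0]]}}

```text
time: 7.25
eef_pos: [0.4875, 0.1115, 0.0084]
eef_rot: [0.259, 3.129, -0.0]
wrist_force: [-0.9, -1.1, 0.8]
width: -0.001
```

```bash
python3 look.py 7;  python3 - <<'E'
from h import *
cv2.imwrite("pics/s7z.png",cv2.resize(cv2.imread("pics/s7r.png")[150:250,190:300],None,fx=6,fy=6,interpolation=cv2.INTER_CUBIC))
E
```

```text
7.25 [-0.10215587  0.03668021  0.00835642] [-0.8904841  -1.10280669  0.84670586] [-0.69823608 -1.23353594  0.84670586] (array([0., 0., 0.]), array([ 0.    ,  0.0014, -0.0007]))
```

View pics/s7z.png

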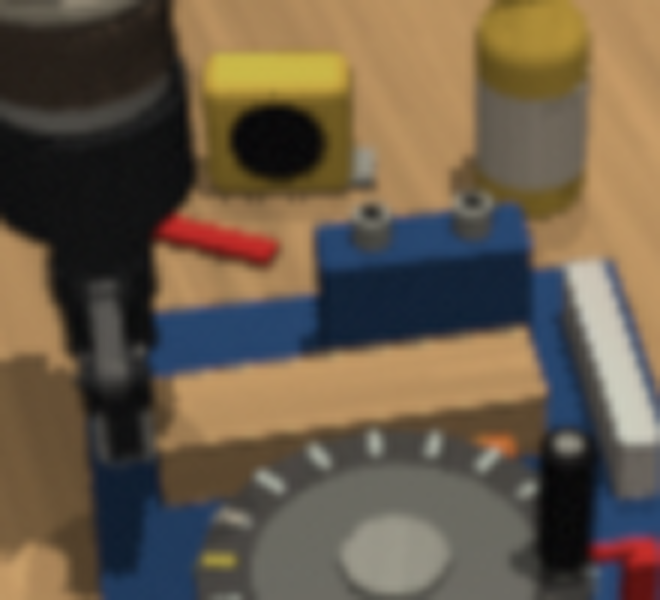

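View pics/t7.png

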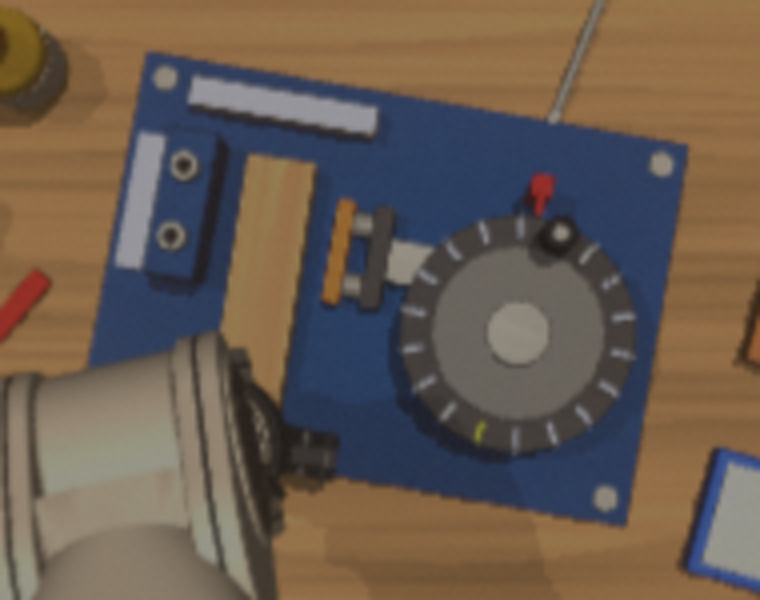

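Request:
{"name": "servo_tool", "arguments": {"steps": [[-0.003, 0, 0, 0, 0, 0], [-0.003, 0, 0, 0, 0, 0], [-0.003, 0, 0, 0, 0, 0], [-0.003, 0, 0, 0, 0, 0], [-0.003, 0, 0, 0, 0, 0], [-0.002, 0, 0, 0, 0, 0], [-0.002, 0, 0, 0, 0, 0], [0, 0, 0, 0, 0, 0]]}}

```text
time: 8.15
eef_pos: [0.5062, 0.1084, 0.0084]
eef_rot: [0.259, 3.13, -0.0]
wrist_force: [0.1, 0.1, 0.1]
width: 0.0
```

Request:
{"name": "servo_tool", "arguments": {"steps": [[-0.001, 0, 0, 0, 0, 0], [-0.001, 0, 0, 0, 0, 0], [0, 0, 0, 0, 0, 0]]}}

```text
time: 8.45
eef_pos: [0.5078, 0.1081, 0.0084]
eef_rot: [0.259, 3.13, -0.0]
wrist_force: [-0.5, 1.1, 0.4]
width: 0.001
```

```bash
python3 look.py 8;  python3 - <<'E'
from h import *
cv2.imwrite("pics/s8z.png",cv2.resize(cv2.imread("pics/s8r.png")[150:250,190:300],None,fx=6,fy=6,interpolation=cv2.INTER_CUBIC))
E
```

```text
8.45 [-0.08155879  0.03666571  0.00841265] [-0.46842981  1.11079844  0.42073125] [-0.64370564  1.01928539  0.42073125] (array([0., 0., 0.]), array([-0.    ,  0.0011, -0.0006]))
```

View pics/s8z.png

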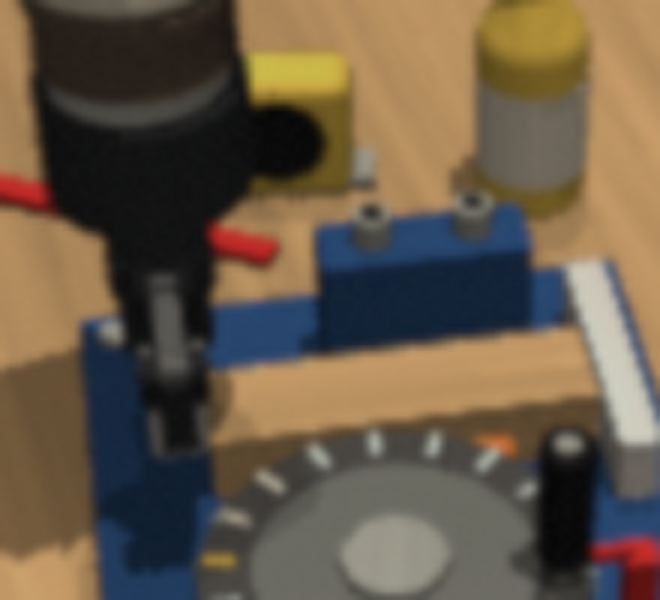

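View pics/t8.png

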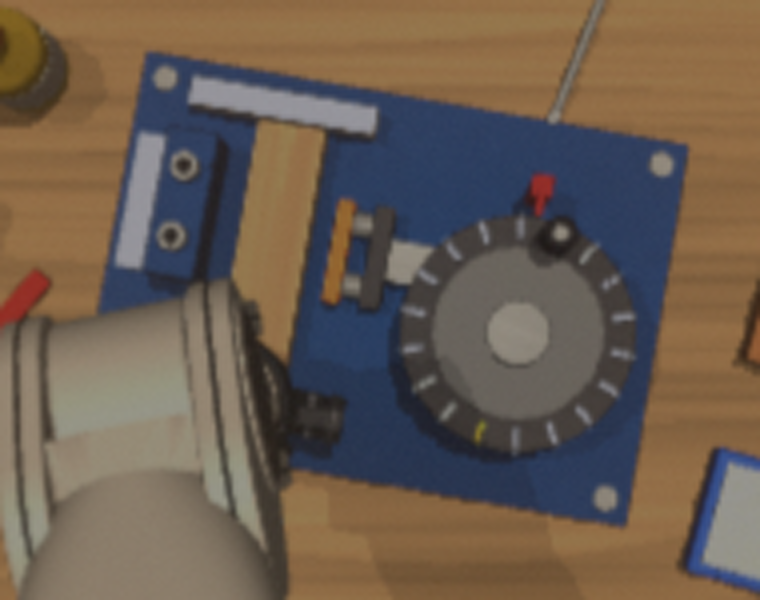

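Batten's far end is almost at the stop (t8 row ~122 vs stop edge ~115). Creep on in 1 mm steps until force rises.

Request:
{"name": "servo_tool", "arguments": {"steps": [[-0.001, 0, 0, 0, 0, 0], [-0.001, 0, 0, 0, 0, 0]]}}

```text
time: 8.75
eef_pos: [0.5096, 0.1078, 0.0084]
eef_rot: [0.258, 3.13, -0.0]
wrist_force: [-1.6, 0.8, 1.8]
width: 0.001
```

Request:
{"name": "servo_tool", "arguments": {"steps": [[-0.001, 0, 0, 0, 0, 0], [0, 0, 0, 0, 0, 0]]}}

```text
time: 8.95
eef_pos: [0.5101, 0.1077, 0.0083]
eef_rot: [-0.258, -3.131, -0.0]
wrist_force: [-4.4, -0.7, 2.7]
width: -0.003
```

Request:
{"name": "servo_tool", "arguments": {"steps": [[-0.0005, 0, 0, 0, 0, 0], [0, 0, 0, 0, 0, 0], [0, 0, 0, 0, 0, 0]]}}

```text
time: 9.25
eef_pos: [0.5102, 0.1077, 0.0083]
eef_rot: [-0.258, -3.13, -0.0]
wrist_force: [-4.8, 1.0, 3.1]
width: -0.002
```

```bash
python3 look.py 9
```

```text
9.25 [-0.07919624  0.03666154  0.00828691] [-4.81784527  1.02569372  3.07722443] [-4.92070609  0.2243484   3.07722443] (array([0., 0., 0.]), array([ 0.0001, -0.0009, -0.0003]))
```

View pics/t9.png

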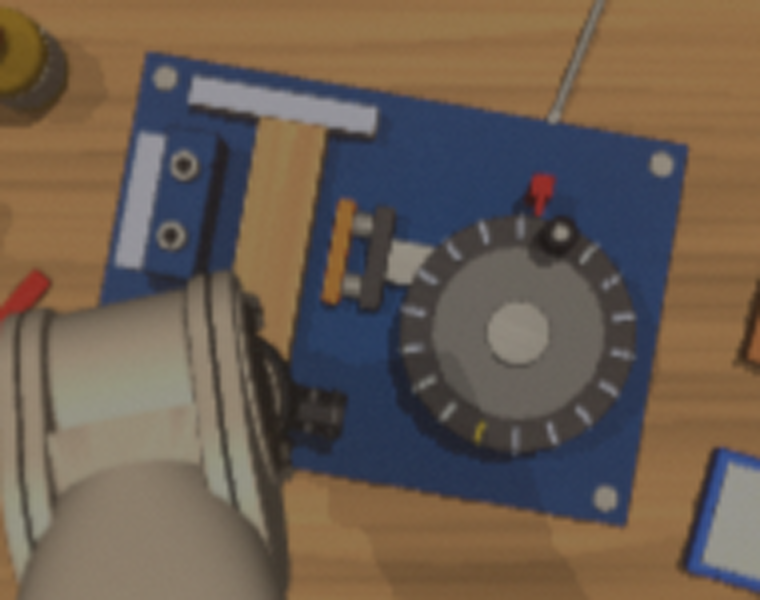

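Request:
{"name": "servo_tool", "arguments": {"steps": [[0.005, 0, 0, 0, 0, 0], [0.015, 0, 0, 0, 0, 0], [0.015, 0, -0.01, 0, 0, 0], [0, 0, -0.03, 0, 0, 0], [0, 0, -0.04, 0, 0, 0], [0, 0, -0.04, 0, 0, 0], [0, 0, -0.04, 0, 0, 0], [0, 0, 0, 0, 0, 0]], "gripper": 0.045}}

```text
time: 10.15
eef_pos: [0.4815, 0.1141, 0.1747]
eef_rot: [0.258, 3.116, 0.006]
wrist_force: [1.7, 0.4, 0.3]
width: 0.527
```

```bash
python3 look.py 10
python3 - <<'E'
from h import *
O,R,a=J()
im=cv2.imread("pics/t10r.png");hs=cv2.cvtColor(im,cv2.COLOR_BGR2HSV)
b=cv2.inRange(hs,(8,60,100),(25,220,255));B=np.zeros_like(b);B[176:250,226:253]=b[176:250,226:253]
c=max(cv2.findContours(B,0,1)[0],key=cv2.contourArea);r=cv2.minAreaRect(c);w=ray("top",cv2.boxPoints(r),.044)
print(np.array([w2j(x) for x in w]).round(4))
th=.18;print(delta(j2w([-.02+.055*np.cos(th),-.11-.055*np.sin(th),.175]),down(a+np.pi)))
E
```

```text
10.15 [-0.10853767  0.03833144  0.17471188] [1.67876781 0.40521057 0.29627546] [1.58994921 0.67417984 0.29627546] (array([0., 0., 0.]), array([ 0.0048,  0.0144, -0.0008]))
[[-0.0693  0.0566  0.044 ]
 [ 0.0801  0.0574  0.044 ]
 [ 0.0799  0.0176  0.044 ]
 [-0.0694  0.0172  0.044 ]]
(array([-0.1461, -0.1568, -0.0048]), array([ 0.0012,  0.0055, -0.0008]))
```

View pics/t10.png

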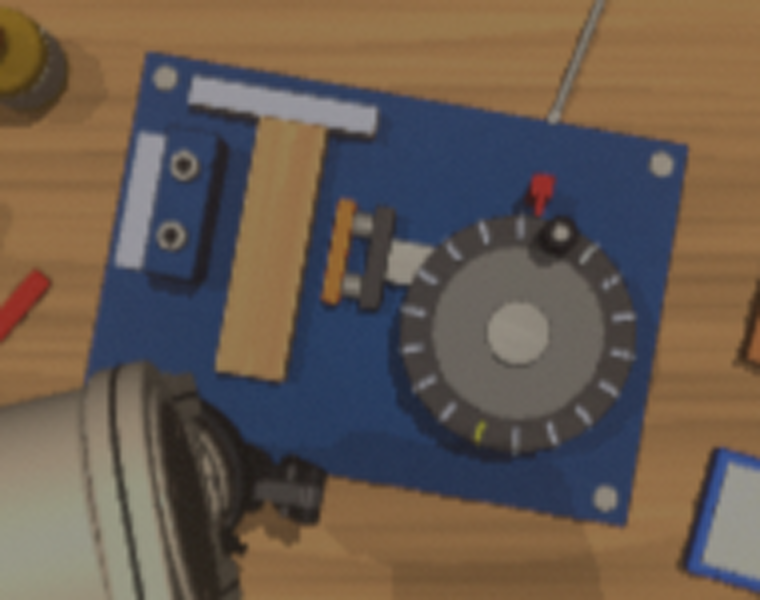

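View pics/s10.png

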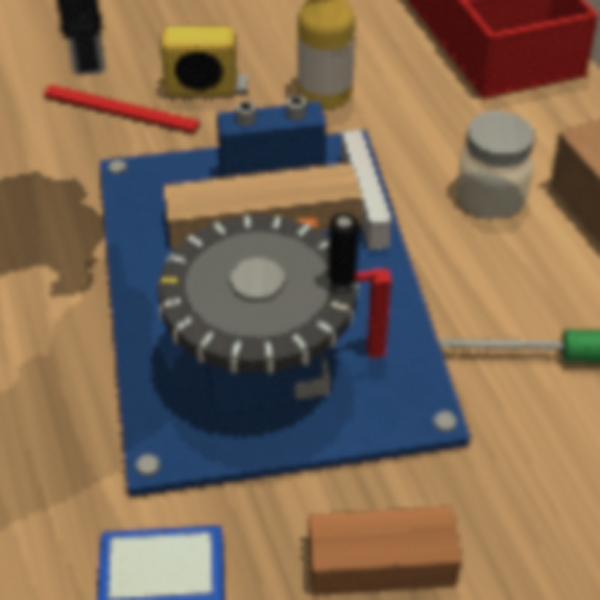

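Request:
{"name": "servo_tool", "arguments": {"steps": [[-0.02, -0.022, -0.005, 0, 0.005, 0], [-0.021, -0.0225, 0, 0, 0, 0], [-0.021, -0.0225, 0, 0, 0, 0], [-0.021, -0.0225, 0, 0, 0, 0], [-0.021, -0.0225, 0, 0, 0, 0], [-0.021, -0.0225, 0, 0, 0, 0], [-0.021, -0.0225, 0, 0, 0, 0], [0, 0, 0, 0, 0, 0]]}}

```text
time: 11.05
eef_pos: [0.5956, -0.0689, 0.17]
eef_rot: [-0.265, -3.124, 0.002]
wrist_force: [0.1, 0.2, -0.3]
width: 0.527
```

Run:
```python
from h import *
O,R,a=J()
s=get_state();print(s["time"],w2j(s["eef_pos"]),s["width"])
cv2.imwrite("pics/w11.png",camera("wrist"))
m=camera_model("wrist")
th=.18
for z in(.104,.154):print(proj("wrist",[j2w([-.02+.055*np.cos(th),-.11-.055*np.sin(th),z])],m),proj("side",[j2w([-.02+.055*np.cos(th),-.11-.055*np.sin(th),z])]))
cv2.imwrite("pics/s11z.png",cv2.resize(camera("side")[80:260,200:360],None,fx=4,fy=4,interpolation=cv2.INTER_CUBIC))
print(delta(j2w([-.02+.055*np.cos(th),-.11-.055*np.sin(th),.175]),down(a+np.pi)))
```

```text
11.05 [ 0.03397314 -0.12356854  0.16999709] 0.5273323170896296
[[282.88122352 214.82645516]] [[283.39744123 241.8731323 ]]
[[283.59683847 238.60540249]] [[284.02853653 223.28214455]]
(array([-0.0022,  0.0013, -0.0045]), array([-0.0001, -0.0076, -0.0021]))
```

View pics/w11.png

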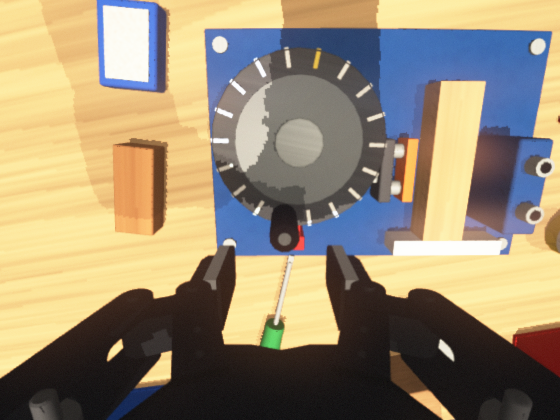

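View pics/s11z.png

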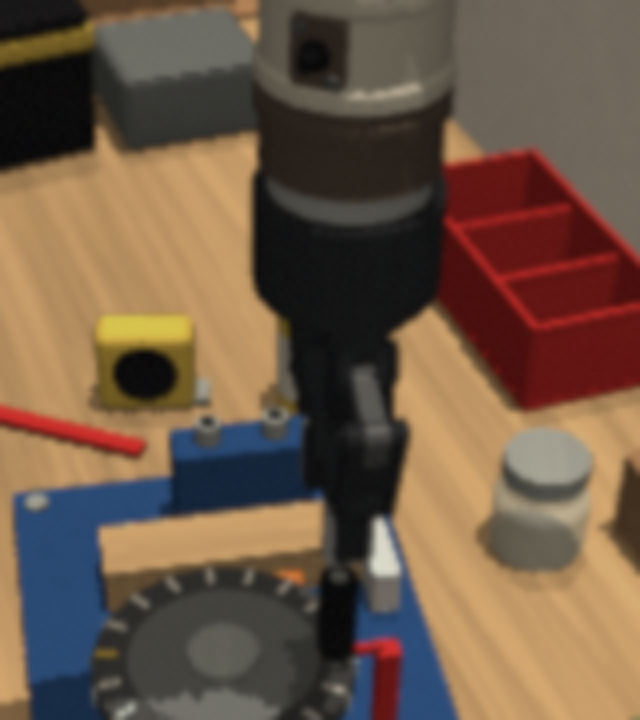

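Run:
```python
from h import *
for dy in(-.03,.03):
  for z in(.14,.15,.16,.17,.18,.19,.2):print(dy,z,proj("side",[j2w([.034,-.1236+dy,z])])[0].round(1))
```

```text
-0.03 0.14 [287.5 241.4]
-0.03 0.15 [287.7 237.6]
-0.03 0.16 [287.9 233.7]
-0.03 0.17 [288.  229.7]
-0.03 0.18 [288.2 225.7]
-0.03 0.19 [288.4 221.5]
-0.03 0.2 [288.6 217.3]
0.03 0.14 [281.  219.3]
0.03 0.15 [281.2 215.5]
0.03 0.16 [281.3 211.6]
0.03 0.17 [281.4 207.6]
0.03 0.18 [281.5 203.6]
0.03 0.19 [281.6 199.5]
0.03 0.2 [281.7 195.3]
```

Request:
{"name": "servo_tool", "arguments": {"steps": [[-0.002, 0.002, 0.01, 0, -0.006, -0.002], [0, 0, 0.015, 0, 0, 0], [0, 0, 0.015, 0, 0, 0], [0, 0, 0.015, 0, 0, 0], [0, 0, 0.015, 0, 0, 0], [0, 0, 0.005, 0, 0, 0], [0, 0, 0, 0, 0, 0]]}}

```text
time: 11.85
eef_pos: [0.5958, -0.0629, 0.0965]
eef_rot: [-0.253, -3.131, 0.0]
wrist_force: [-1.5, 0.6, 0.1]
width: 0.527
```

Run:
```python
from h import *
O,R,a=J()
s=get_state();print(s["time"],w2j(s["eef_pos"]),s["width"],s["wrist_force"])
cv2.imwrite("pics/w12.png",camera("wrist"))
cv2.imwrite("pics/s12z.png",cv2.resize(camera("side")[130:280,220:370],None,fx=4,fy=4,interpolation=cv2.INTER_CUBIC))
th=.18
print(delta(j2w([-.02+.055*np.cos(th),-.11-.055*np.sin(th),.095]),down(a+np.pi)))
```

```text
11.85 [ 0.03320507 -0.11760134  0.09649465] 0.5268855842867134 [-1.51782142  0.57283526  0.13166535]
(array([ 0.0007, -0.002 ,  0.0033]), array([0.0001, 0.0026, 0.0023]))
```

View pics/w12.png

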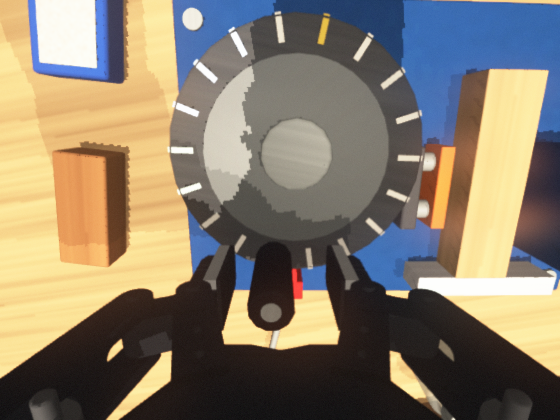

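View pics/s12z.png

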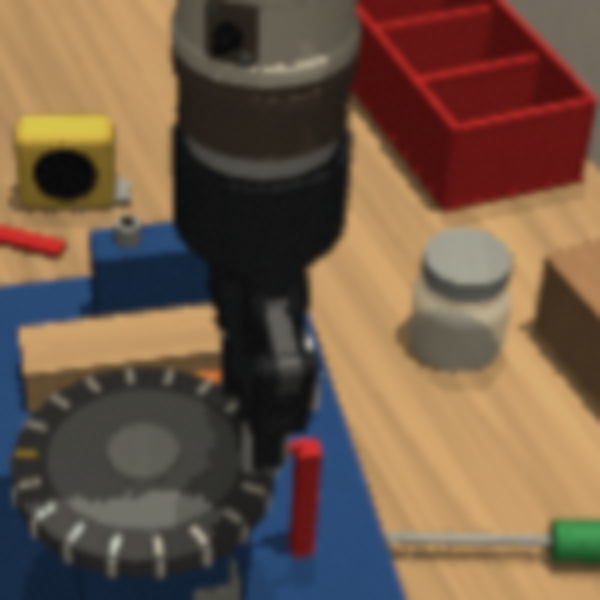

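Request:
{"name": "servo_tool", "arguments": {"steps": [[0.0005, -0.003, 0.001, 0, 0.002, 0.002], [0, 0, 0, 0, 0, 0], [0, 0, 0, 0, 0, 0], [0, 0, 0, 0, 0, 0], [0, 0, 0, 0, 0, 0], [0, 0, 0, 0, 0, 0]], "gripper": 0.0, "force": 50}}

```text
time: 12.55
eef_pos: [0.5967, -0.0668, 0.0977]
eef_rot: [0.258, 3.129, -0.0]
wrist_force: [-1.1, 1.1, 4.6]
width: 0.21
```

```bash
cat > st.py <<'E'
from h import *
O,R,a=J();s=get_state();p=w2j(s["eef_pos"]);r=p[:2]-[-.02,-.11];th=np.arctan2(-r[1],r[0])
f=R.T@s["wrist_force"][:2];t=np.array([-np.sin(th),-np.cos(th)])
print("t %.2f"%s["time"],"jig",p.round(4),"w %.3f"%s["width"],"rad %.4f th %.3f"%(np.hypot(*r),th),"Ftan %.2f Frad %.2f Fz %.2f Mz %.3f"%(f@t,f@(r/np.hypot(*r)),s["wrist_force"][2],s["wrist_torque"][2]),delta(s["eef_pos"],down(a+np.pi))[1])
E
python3 st.py
```

```text
t 12.55 jig [ 0.0347 -0.1214  0.0977] w 0.210 rad 0.0559 th 0.205 Ftan -0.65 Frad -1.43 Fz 4.65 Mz 0.013 [ 0.0001  0.0015 -0.0006]
```

```bash
cat > arc.py <<'E'
import numpy as np,sys
a,b,n=float(sys.argv[1]),float(sys.argv[2]),int(sys.argv[3])
t=np.linspace(a,b,n+1);x=-np.round(.055*np.cos(t),4);y=-np.round(.055*np.sin(t),4)
for i in range(n):print("[%.4f, %.4f, 0, 0, 0, 0],"%(x[i+1]-x[i],y[i+1]-y[i]),end=" \n"[i%8==7])
E
python3 arc.py .2 1.8 24
```

```text
[0.0008, -0.0036, 0, 0, 0, 0], [0.0011, -0.0035, 0, 0, 0, 0], [0.0013, -0.0034, 0, 0, 0, 0], [0.0016, -0.0033, 0, 0, 0, 0], [0.0017, -0.0033, 0, 0, 0, 0], [0.0020, -0.0031, 0, 0, 0, 0], [0.0022, -0.0029, 0, 0, 0, 0], [0.0023, -0.0028, 0, 0, 0, 0],
[0.0026, -0.0027, 0, 0, 0, 0], [0.0027, -0.0024, 0, 0, 0, 0], [0.0029, -0.0023, 0, 0, 0, 0], [0.0030, -0.0021, 0, 0, 0, 0], [0.0031, -0.0019, 0, 0, 0, 0], [0.0033, -0.0016, 0, 0, 0, 0], [0.0034, -0.0015, 0, 0, 0, 0], [0.0034, -0.0012, 0, 0, 0, 0],
[0.0036, -0.0010, 0, 0, 0, 0], [0.0036, -0.0007, 0, 0, 0, 0], [0.0036, -0.0005, 0, 0, 0, 0], [0.0036, -0.0003, 0, 0, 0, 0], [0.0037, 0.0000, 0, 0, 0, 0], [0.0037, 0.0003, 0, 0, 0, 0], [0.0036, 0.0004, 0, 0, 0, 0], [0.0036, 0.0007, 0, 0, 0, 0],
```

Request:
{"name": "servo_tool", "arguments": {"steps": [[0.0008, -0.0036, 0, 0, 0, 0], [0.0011, -0.0035, 0, 0, 0, 0], [0.0013, -0.0034, 0, 0, 0, 0], [0.0016, -0.0033, 0, 0, 0, 0], [0.0017, -0.0033, 0, 0, 0, 0], [0.002, -0.0031, 0, 0, 0, 0], [0.0022, -0.0029, 0, 0, 0, 0], [0.0023, -0.0028, 0, 0, 0, 0]]}}

```text
time: 13.35
eef_pos: [0.5816, -0.0884, 0.0978]
eef_rot: [0.256, 3.126, 0.006]
wrist_force: [3.6, 6.2, 3.0]
width: 0.21
```

```bash
python3 st.py
```

```text
t 13.35 jig [ 0.0233 -0.1451  0.0978] w 0.210 rad 0.0558 th 0.681 Ftan -6.83 Frad -2.28 Fz 2.96 Mz -0.050 [0.0042 0.0046 0.0011]
```

Request:
{"name": "servo_tool", "arguments": {"steps": [[0.0026, -0.0027, 0, 0, 0, 0], [0.0027, -0.0024, 0, 0, 0, 0], [0.0029, -0.0023, 0, 0, 0, 0], [0.003, -0.0021, 0, 0, 0, 0], [0.0031, -0.0019, 0, 0, 0, 0], [0.0033, -0.0016, 0, 0, 0, 0], [0.0034, -0.0015, 0, 0, 0, 0], [0.0034, -0.0012, 0, 0, 0, 0]]}}

```text
time: 14.15
eef_pos: [0.5559, -0.1009, 0.0978]
eef_rot: [0.256, 3.124, 0.003]
wrist_force: [5.6, 2.7, 0.8]
width: 0.206
```

Request:
{"name": "servo_tool", "arguments": {"steps": [[0.0036, -0.001, 0, 0, 0, 0], [0.0036, -0.0007, 0, 0, 0, 0], [0.0036, -0.0005, 0, 0, 0, 0], [0.0036, -0.0003, 0, 0, 0, 0], [0.0037, 0, 0, 0, 0, 0], [0.0037, 0.0003, 0, 0, 0, 0], [0.0036, 0.0004, 0, 0, 0, 0], [0.0036, 0.0007, 0, 0, 0, 0]]}}

```text
time: 14.95
eef_pos: [0.5274, -0.0988, 0.0978]
eef_rot: [0.258, 3.123, -0.002]
wrist_force: [7.1, -1.5, -0.3]
width: 0.207
```

```bash
python3 st.py;python3 look.py 13
python3 - <<'E'
from h import *
cv2.imwrite("pics/w13.png",camera("wrist"))
E
python3 arc.py 1.8 3.2 28
```

```text
t 14.95 jig [-0.0284 -0.1642  0.0978] w 0.207 rad 0.0549 th 1.724 Ftan -7.25 Frad -0.76 Fz -0.26 Mz -0.027 [-0.0003  0.0077 -0.0007]
14.95 [-0.02840062 -0.1642433   0.0977758 ] [ 7.11864655 -1.54645886 -0.25799494] [ 7.27568647 -0.36200843 -0.25799494] (array([0., 0., 0.]), array([-0.0003,  0.0077, -0.0007]))
[0.0027, 0.0007, 0, 0, 0, 0], [0.0026, 0.0009, 0, 0, 0, 0], [0.0026, 0.0009, 0, 0, 0, 0], [0.0025, 0.0011, 0, 0, 0, 0], [0.0025, 0.0012, 0, 0, 0, 0], [0.0024, 0.0013, 0, 0, 0, 0], [0.0023, 0.0015, 0, 0, 0, 0], [0.0023, 0.0015, 0, 0, 0, 0],
[0.0021, 0.0017, 0, 0, 0, 0], [0.0021, 0.0018, 0, 0, 0, 0], [0.0020, 0.0019, 0, 0, 0, 0], [0.0020, 0.0019, 0, 0, 0, 0], [0.0018, 0.0021, 0, 0, 0, 0], [0.0017, 0.0022, 0, 0, 0, 0], [0.0016, 0.0022, 0, 0, 0, 0], [0.0014, 0.0023, 0, 0, 0, 0],
[0.0014, 0.0024, 0, 0, 0, 0], [0.0012, 0.0025, 0, 0, 0, 0], [0.0011, 0.0025, 0, 0, 0, 0], [0.0010, 0.0026, 0, 0, 0, 0], [0.0009, 0.0026, 0, 0, 0, 0], [0.0007, 0.0026, 0, 0, 0, 0], [0.0006, 0.0027, 0, 0, 0, 0], [0.0004, 0.0027, 0, 0, 0, 0],
[0.0004, 0.0028, 0, 0, 0, 0], [0.0002, 0.0027, 0, 0, 0, 0], [0.0000, 0.0028, 0, 0, 0, 0], [-0.0001, 0.0027, 0, 0, 0, 0],
```

View pics/t13.png

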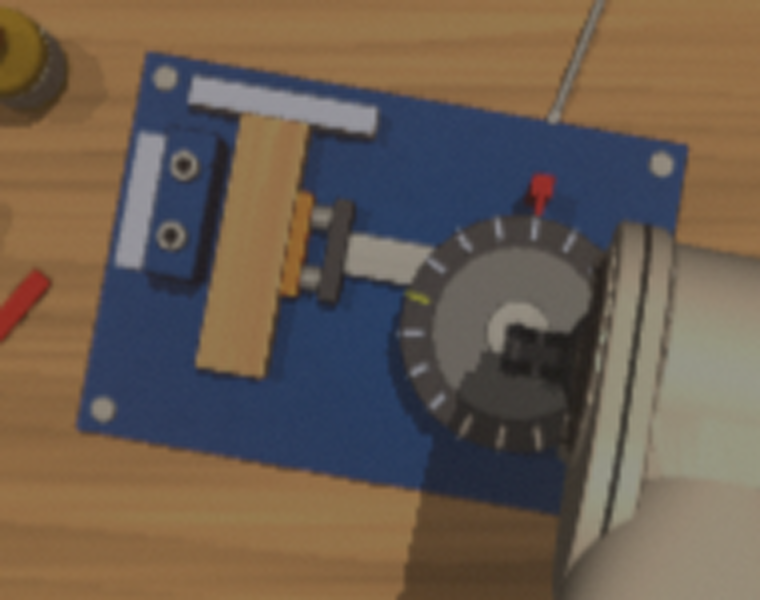

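View pics/w13.png

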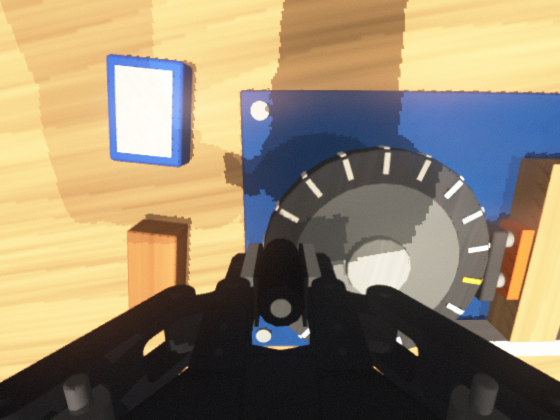

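View pics/s13.png

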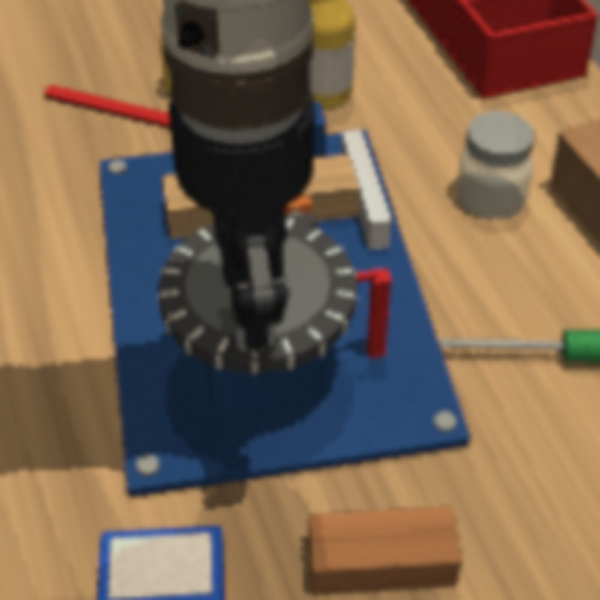

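Run:
```python
from h import *
im=cv2.imread("pics/t13r.png")
z=cv2.resize(im[175:230,200:262],None,fx=11,fy=11,interpolation=cv2.INTER_CUBIC);z=cv2.convertScaleAbs(z,alpha=1.7,beta=10);cv2.imwrite("pics/t13z.png",z)
for y in np.arange(.073,.0851,.004):
  print(y,[((proj("top",[j2w([x,y,h])])[0]-[200,175])*11).round(0) for x in(-.022,.062) for h in(.012,.062)])
hs=cv2.cvtColor(im,cv2.COLOR_BGR2HSV)
b=cv2.inRange(hs,(8,60,100),(22,175,255));B=np.zeros_like(b);B[176:250,216:250]=b[176:250,216:250]
c=max(cv2.findContours(B,0,1)[0],key=cv2.contourArea);r=cv2.minAreaRect(c);w=ray("top",cv2.boxPoints(r),.044);print(r)
print(np.array([w2j(x) for x in w]).round(4))
```

```text
0.073 [array([237., 506.]), array([208., 497.]), array([306., 124.]), array([280.,  98.])]
0.077 [array([218., 503.]), array([189., 494.]), array([287., 121.]), array([261.,  95.])]
0.081 [array([200., 500.]), array([170., 490.]), array([269., 118.]), array([242.,  91.])]
0.085 [array([182., 497.]), array([151., 487.]), array([251., 115.]), array([224.,  88.])]
((235.0660858154297, 211.19580078125), (22.119773864746094, 64.59295654296875), 10.407711029052734)
[[-0.0689  0.0681  0.044 ]
 [ 0.0803  0.0676  0.044 ]
 [ 0.0796  0.0162  0.044 ]
 [-0.0694  0.0172  0.044 ]]
```

View pics/t13z.png

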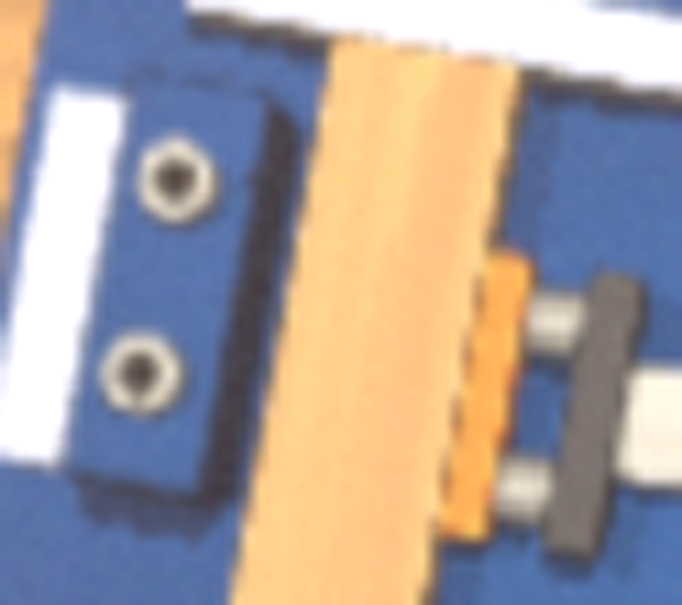

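Request:
{"name": "servo_tool", "arguments": {"steps": [[0.0027, 0.0007, 0, 0, 0, 0], [0.0026, 0.0009, 0, 0, 0, 0], [0.0026, 0.0009, 0, 0, 0, 0]]}}

```text
time: 15.4
eef_pos: [0.52, -0.0956, 0.0978]
eef_rot: [0.259, 3.123, -0.003]
wrist_force: [5.6, -3.0, -0.6]
width: 0.21
```

```bash
python3 st.py
```

```text
t 15.40 jig [-0.0363 -0.1623  0.0978] w 0.210 rad 0.0547 th 1.873 Ftan -6.36 Frad 0.11 Fz -0.58 Mz -0.018 [-0.0014  0.0076 -0.0011]
```

Request:
{"name": "servo_tool", "arguments": {"steps": [[0.0025, 0.0011, 0, 0, 0, 0]]}}

```text
time: 15.5
eef_pos: [0.5176, -0.0942, 0.0978]
eef_rot: [0.259, 3.124, -0.004]
wrist_force: [6.8, -3.3, -0.3]
width: 0.209
```

```bash
python3 st.py
```

```text
t 15.50 jig [-0.0389 -0.1613  0.0978] w 0.209 rad 0.0547 th 1.923 Ftan -7.54 Frad -0.45 Fz -0.26 Mz 0.036 [-0.0018  0.0075 -0.0012]
```

Request:
{"name": "servo_tool", "arguments": {"steps": [[0.0025, 0.0012, 0, 0, 0, 0]]}}

```text
time: 15.6
eef_pos: [0.5153, -0.0928, 0.0978]
eef_rot: [0.259, 3.124, -0.004]
wrist_force: [6.4, -2.9, -0.6]
width: 0.21
```

```bash
python3 st.py
```

```text
t 15.60 jig [-0.0414 -0.1603  0.0978] w 0.210 rad 0.0547 th 1.973 Ftan -6.95 Frad -0.98 Fz -0.55 Mz -0.002 [-0.0021  0.0074 -0.0013]
```

Request:
{"name": "servo_tool", "arguments": {"steps": [[0.0024, 0.0013, 0, 0, 0, 0]]}}

```text
time: 15.7
eef_pos: [0.513, -0.0912, 0.0978]
eef_rot: [0.259, 3.124, -0.005]
wrist_force: [5.4, -4.3, -1.4]
width: 0.207
```

```bash
python3 st.py
```

```text
t 15.70 jig [-0.0439 -0.1591  0.0978] w 0.207 rad 0.0546 th 2.023 Ftan -6.90 Frad 0.37 Fz -1.36 Mz -0.016 [-0.0024  0.0072 -0.0014]
```

Request:
{"name": "servo_tool", "arguments": {"steps": [[0.0023, 0.0015, 0, 0, 0, 0]]}}

```text
time: 15.8
eef_pos: [0.5109, -0.0896, 0.0978]
eef_rot: [0.26, 3.124, -0.005]
wrist_force: [5.5, -4.9, 0.2]
width: 0.206
```

```bash
python3 st.py
```

```text
t 15.80 jig [-0.0463 -0.1579  0.0978] w 0.206 rad 0.0546 th 2.073 Ftan -7.34 Frad 0.43 Fz 0.17 Mz 0.013 [-0.0028  0.0071 -0.0016]
```

Request:
{"name": "servo_tool", "arguments": {"steps": [[0.0023, 0.0015, 0, 0, 0, 0]]}}

```text
time: 15.9
eef_pos: [0.5088, -0.0878, 0.0978]
eef_rot: [0.26, 3.124, -0.006]
wrist_force: [6.7, -4.3, -0.0]
width: 0.207
```

```bash
python3 st.py
```

```text
t 15.90 jig [-0.0485 -0.1565  0.0978] w 0.207 rad 0.0545 th 2.122 Ftan -7.85 Frad -1.15 Fz -0.01 Mz -0.017 [-0.0031  0.0071 -0.0017]
```

Request:
{"name": "servo_tool", "arguments": {"steps": [[0.0021, 0.0017, 0, 0, 0, 0]]}}

```text
time: 16.0
eef_pos: [0.5072, -0.0863, 0.0978]
eef_rot: [0.26, 3.124, -0.007]
wrist_force: [5.7, -6.6, -0.3]
width: 0.211
```

```bash
python3 st.py
```

```text
t 16.00 jig [-0.0504 -0.1552  0.0978] w 0.211 rad 0.0545 th 2.163 Ftan -8.64 Frad 0.91 Fz -0.34 Mz 0.029 [-0.0041  0.0076 -0.002 ]
```

Request:
{"name": "servo_tool", "arguments": {"steps": [[0.0021, 0.0018, 0, 0, 0, 0]]}}

```text
time: 16.1
eef_pos: [0.5054, -0.0844, 0.0978]
eef_rot: [0.26, 3.124, -0.008]
wrist_force: [5.2, -6.9, -0.6]
width: 0.207
```

```bash
python3 st.py; python3 look.py 14
python3 - <<'E'
from h import *
im=cv2.imread("pics/t14r.png")
z=cv2.resize(im[175:230,200:262],None,fx=11,fy=11,interpolation=cv2.INTER_CUBIC);z=cv2.convertScaleAbs(z,alpha=1.7,beta=10);cv2.imwrite("pics/t14z.png",z)
E
```

```text
t 16.10 jig [-0.0525 -0.1537  0.0978] w 0.207 rad 0.0544 th 2.211 Ftan -8.56 Frad 1.04 Fz -0.58 Mz -0.031 [-0.0046  0.0075 -0.0022]
16.1 [-0.05250411 -0.15367678  0.09777136] [ 5.1921142  -6.88857422 -0.58005403] [ 6.24831628 -5.94718827 -0.58005403] (array([0., 0., 0.]), array([-0.0046,  0.0075, -0.0022]))
```

View pics/t14z.png

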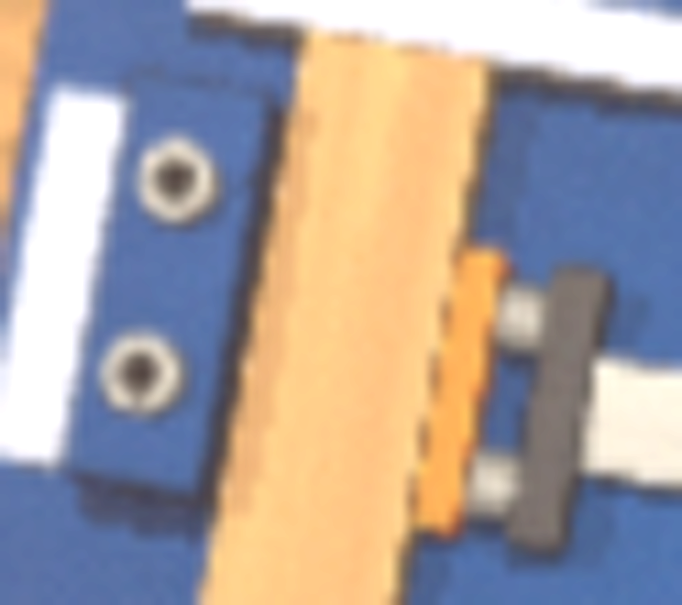

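```bash
cat > comp.py <<'E'
from h import *
import sys
O,R,a=J()
def edges(im):
    # profiles along jig y lines at top of pad height z~.04, x values along pad
    out=[]
    g=cv2.GaussianBlur(im,(0,0),.6).astype(float)
    ys=np.arange(-.03,.09,.0002)
    prof=[]
    for x in np.arange(-.002,.045,.002):
        P=np.c_[np.tile(O,(len(ys),1))+np.c_[np.full(len(ys),x),ys]@R.T,np.full(len(ys),.04)]
        uv=proj("top",P).astype(np.float32)
        prof.append(cv2.remap(g.astype(np.float32),uv[:,0],uv[:,1],cv2.INTER_CUBIC))
    return ys,np.array(prof)
for t in sys.argv[1:]:
    ys,p=edges(cv2.imread(f"pics/t{t}r.png"))
    b,gg,r=p[...,0],p[...,1],p[...,2]
    m=p.mean(0)
    sat=(m[:,2]-m[:,0])  # orange very high
    blue=(m[:,0]-m[:,2])
    w=np.clip(sat-65,0,None); print(t,"orange strip y where R-B>65:",ys[sat>65][[0,-1]] if (sat>65).any() else None)
    np.save(f"p{t}.npy",m)
    print([(round(ys[i],4),m[i].round(0).tolist()) for i in range(100,600,10)] if len(sys.argv)==2 else '')
E
python3 comp.py 14;python3 comp.py 13
```

```text
Traceback (most recent call last):
  File "comp.py", line 19, in <module>
    sat=(m[:,2]-m[:,0])  # orange very high
         ~^^^^^
IndexError: index 2 is out of bounds for axis 1 with size 1
Traceback (most recent call last):
  File "comp.py", line 19, in <module>
    sat=(m[:,2]-m[:,0])  # orange very high
         ~^^^^^
IndexError: index 2 is out of bounds for axis 1 with size 1
```

```bash
sed -i 's/cv2.INTER_CUBIC))/cv2.INTER_CUBIC)[:,0,:])/' comp.py
python3 comp.py 10 13 14
python3 - <<'E'
import numpy as np
ys=np.arange(-.03,.09,.0002)
for t in("10","13","14"):
    m=np.load(f"p{t}.npy");print(t)
    for i in range(0,600,8):
        if -.03<ys[i]<.06: print("%.1f:%d,%d,%d"%(ys[i]*1e3,*m[i]),end=" ")
    print()
E
```

```text
10 orange strip y where R-B>65: [-0.005   0.0542]

13 orange strip y where R-B>65: [0.0194 0.0652]

14 orange strip y where R-B>65: [0.0256 0.0714]

10
-28.4:64,62,65 -26.8:63,62,65 -25.2:63,62,66 -23.6:63,62,66 -22.0:62,61,64 -20.4:63,60,62 -18.8:66,60,59 -17.2:75,63,59 -15.6:83,68,61 -14.0:86,69,62 -12.4:86,70,62 -10.8:84,69,63 -9.2:78,68,68 -7.6:67,70,82 -6.0:56,78,105 -4.4:53,90,126 -2.8:52,96,135 -1.2:53,97,137 0.4:54,95,133 2.0:58,88,120 3.6:67,74,91 5.2:79,63,62 6.8:84,58,46 8.4:83,55,41 10.0:82,54,41 11.6:80,54,41 13.2:75,53,44 14.8:65,56,56 16.4:57,67,78 18.0:62,88,110 19.6:71,108,135 21.2:75,115,145 22.8:75,115,148 24.4:74,113,147 26.0:73,111,147 27.6:72,111,147 29.2:73,111,147 30.8:73,112,147 32.4:73,112,147 34.0:74,113,147 35.6:74,114,147 37.2:75,115,147 38.8:76,116,148 40.4:77,117,148 42.0:77,117,148 43.6:76,117,148 45.2:76,116,148 46.8:76,117,148 48.4:77,119,148 50.0:78,120,148 51.6:77,119,148 53.2:77,118,146 54.8:77,113,139 56.4:77,101,119 58.0:76,78,85 59.6:78,61,57 
13
-28.4:111,100,94 -26.8:111,100,94 -25.2:110,99,93 -23.6:109,98,92 -22.0:108,98,92 -20.4:108,98,92 -
[... 901 characters left out ...]
-14.0:110,99,94 -12.4:109,99,94 -10.8:109,98,93 -9.2:108,97,92 -7.6:106,97,92 -6.0:105,96,92 -4.4:105,96,92 -2.8:103,95,92 -1.2:97,91,88 0.4:83,79,78 2.0:67,65,67 3.6:61,60,63 5.2:61,61,65 6.8:62,62,66 8.4:62,62,66 10.0:62,61,65 11.6:62,61,64 13.2:65,60,61 14.8:71,62,60 16.4:79,66,61 18.0:81,68,62 19.6:81,68,64 21.2:74,66,68 22.8:63,66,79 24.4:52,73,99 26.0:50,86,122 27.6:51,94,134 29.2:50,96,136 30.8:49,94,135 32.4:50,92,131 34.0:54,92,127 35.6:64,101,132 37.2:73,112,141 38.8:75,115,145 40.4:75,114,147 42.0:73,112,146 43.6:72,111,146 45.2:72,110,146 46.8:72,110,146 48.4:73,111,146 50.0:73,112,146 51.6:74,113,147 53.2:74,114,147 54.8:75,115,147 56.4:76,116,147 58.0:76,116,147 59.6:75,116,147
```

Request:
{"name": "servo_tool", "arguments": {"steps": [[0.002, 0.0019, 0, 0, 0, 0], [0.002, 0.0019, 0, 0, 0, 0]]}}

```text
time: 16.4
eef_pos: [0.502, -0.0805, 0.0978]
eef_rot: [0.261, 3.124, -0.009]
wrist_force: [5.8, -7.1, -0.7]
width: 0.206
```

```bash
python3 st.py
```

```text
t 16.40 jig [-0.0565 -0.1503  0.0978] w 0.206 rad 0.0544 th 2.307 Ftan -9.16 Frad -0.14 Fz -0.69 Mz -0.043 [-0.0054  0.0074 -0.0026]
```

Request:
{"name": "servo_tool", "arguments": {"steps": [[0.0018, 0.0021, 0, 0, 0, 0], [0.0017, 0.0022, 0, 0, 0, 0]]}}

```text
time: 16.6
eef_pos: [0.4989, -0.076, 0.0977]
eef_rot: [0.262, 3.124, -0.011]
wrist_force: [4.9, -9.2, -0.1]
width: 0.21
```

```bash
python3 st.py; python3 look.py 15; python3 comp.py 10 13 14 15
python3 - <<'E'
import numpy as np
ys=np.arange(-.03,.09,.0002)
for t in("10","13","14","15"):
    m=np.load(f"p{t}.npy")
    o=[i for i in range(1,600) if m[i,2]>=100>m[i-1,2] and m[i,0]<70][0]
    j=[i for i in range(1,o) if m[i,0]>=73>m[i-1,0]][-1]
    print(t,"jaw %.1f orange %.1f gap %.1f"%(ys[j]*1e3,ys[o]*1e3,(ys[o]-ys[j])*1e3))
E
```

```text
t 16.60 jig [-0.0603 -0.1464  0.0977] w 0.210 rad 0.0543 th 2.408 Ftan -10.39 Frad 0.81 Fz -0.06 Mz 0.000 [-0.0063  0.0069 -0.0028]
16.6 [-0.06033663 -0.14638981  0.09774048] [ 4.92175798 -9.1865154  -0.06468684] [ 6.35722943 -8.25841394 -0.06468684] (array([0., 0., 0.]), array([-0.0063,  0.0069, -0.0028]))
10 orange strip y where R-B>65: [-0.005   0.0542]

13 orange strip y where R-B>65: [0.0194 0.0652]

14 orange strip y where R-B>65: [0.0256 0.0714]

15 orange strip y where R-B>65: [0.0256 0.0714]

10 jaw -17.6 orange -6.2 gap 11.4
13 jaw 6.6 orange 18.4 gap 11.8
14 jaw 15.2 orange 24.6 gap 9.4
15 jaw 18.2 orange 24.6 gap 6.4
```

View pics/t15.png

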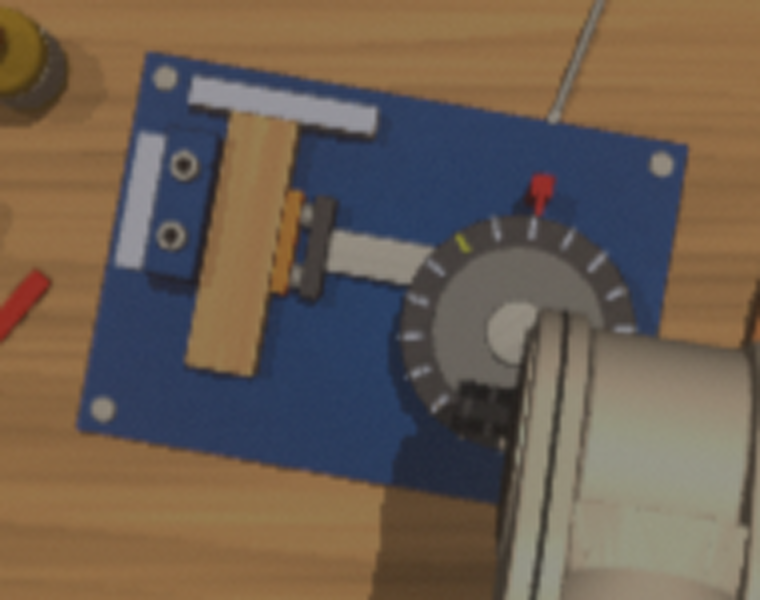

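Request:
{"name": "servo_tool", "arguments": {"steps": [[0.001, 0.0014, 0, 0, 0, 0], [0, 0, 0, 0, 0, 0], [0, 0, 0, 0, 0, 0]]}}

```text
time: 17.0
eef_pos: [0.4979, -0.0744, 0.0977]
eef_rot: [0.261, 3.125, -0.01]
wrist_force: [4.0, -8.6, 1.1]
width: 0.209
```

```bash
python3 st.py
```

```text
t 17.00 jig [-0.0615 -0.145   0.0977] w 0.209 rad 0.0543 th 2.442 Ftan -9.42 Frad 0.88 Fz 1.06 Mz -0.005 [-0.0061  0.0064 -0.0028]
```

Request:
{"name": "servo_tool", "arguments": {"steps": [[-0.0013, -0.0015, 0, 0, 0, 0], [-0.0013, -0.0015, 0, 0, 0, 0], [0, 0, 0, 0, 0, 0]]}}

```text
time: 17.3
eef_pos: [0.4979, -0.0745, 0.0977]
eef_rot: [0.259, 3.129, 0.0]
wrist_force: [-1.0, -0.7, 5.6]
width: 0.207
```

```bash
python3 st.py
```

```text
t 17.30 jig [-0.0615 -0.1451  0.0977] w 0.207 rad 0.0543 th 2.439 Ftan -0.10 Frad 1.20 Fz 5.61 Mz -0.012 [ 0.0002  0.0016 -0.001 ]
```

Request:
{"name": "servo_tool", "arguments": {"steps": [[0, 0, 0, 0, 0, 0], [0, 0, 0, 0, 0, 0], [0, 0, 0, 0, 0, 0], [0, 0, 0, 0, 0, 0], [0, 0, 0, 0, 0, 0]], "gripper": 0.05}}

```text
time: 17.8
eef_pos: [0.497, -0.0742, 0.0966]
eef_rot: [-0.258, -3.13, -0.0]
wrist_force: [-0.1, 0.0, 0.3]
width: 0.585
```

Request:
{"name": "servo_tool", "arguments": {"steps": [[0, 0, -0.01, 0, 0, 0], [0, 0, -0.02, 0, 0, 0], [0, 0, -0.03, 0, 0, 0], [0, 0, -0.04, 0, 0, 0], [0.03, 0, -0.02, 0, 0, 0], [0.05, 0, 0, 0, 0, 0], [0.05, 0, 0, 0, 0, 0], [0, 0, 0, 0, 0, 0]]}}

```text
time: 18.6
eef_pos: [0.3615, -0.0518, 0.2164]
eef_rot: [-0.258, -3.125, -0.001]
wrist_force: [1.8, -0.7, 0.4]
width: 0.586
```

```bash
python3 st.py; python3 look.py 16; python3 comp.py 16
python3 - <<'E'
from h import *
ys=np.arange(-.03,.09,.0002)
m=np.load(f"p16.npy")
o=[i for i in range(1,600) if m[i,2]>=100>m[i-1,2] and m[i,0]<70][0]
j=[i for i in range(1,o) if m[i,0]>=73>m[i-1,0]][-1]
print("jaw %.1f orange %.1f gap %.1f"%(ys[j]*1e3,ys[o]*1e3,(ys[o]-ys[j])*1e3))
im=cv2.imread("pics/t16r.png");hs=cv2.cvtColor(im,cv2.COLOR_BGR2HSV)
b=cv2.inRange(hs,(8,60,100),(22,175,255));B=np.zeros_like(b);B[176:250,214:246]=b[176:250,214:246];B=cv2.morphologyEx(B,cv2.MORPH_OPEN,np.ones((7,7)))
w=ray("top",cv2.boxPoints(cv2.minAreaRect(max(cv2.findContours(B,0,1)[0],key=cv2.contourArea))),.044)
print(np.array([w2j(x) for x in w]).round(4))
E
```

```text
t 18.60 jig [-0.1998 -0.145   0.2164] w 0.586 rad 0.1832 th 2.950 Ftan -0.74 Frad -1.78 Fz 0.42 Mz -0.014 [-0.0001 -0.0061 -0.0004]
18.6 [-0.19984726 -0.14497036  0.21637538] [ 1.80460878 -0.68633512  0.4195453 ] [ 1.89252698 -0.38211303  0.4195453 ] (array([0., 0., 0.]), array([-0.0001, -0.0061, -0.0004]))
16 orange strip y where R-B>65: [0.0256 0.0718]
[(np.float64(-0.01), [111.0, 101.0, 95.0]), (np.float64(-0.008), [110.0, 100.0, 95.0]), (np.float64(-0.006), [110.0, 100.0, 95.0]), (np.float64(-0.004), [109.0, 100.0, 96.0]), (np.float64(-0.002), [109.0, 101.0, 97.0]), (np.float64(-0.0), [108.0, 100.0, 96.0]), (np.float64(0.002), [101.0, 94.0, 91.0]), (np.float64(0.004), [84.0, 79.0, 78.0]), (np.float64(0.006), [67.0, 65.0, 67.0]), (np.float64(0.008), [63.0, 62.0, 66.0]), (np.float64(0.01), [64.0, 64.0, 68.0]), (np.float64(0.012), [64.0, 64.0, 69.0]), (np.float64(0.014), [64.0, 64.0, 68.0]), (np.float64(0.016), [66.0, 63.0, 65.0]), (np.float64(0.018), [72.0, 64.0, 62.0]), (np.float64(0.02), [78.0, 67.0, 65.0]), (np.float64(0.022), [71.0, 67.0, 74.0]), (np.float64(0.024), [56.0, 72.0
[... 796 characters left out ...]
77.0, 119.0, 151.0]), (np.float64(0.064), [77.0, 119.0, 150.0]), (np.float64(0.066), [76.0, 117.0, 148.0]), (np.float64(0.068), [72.0, 111.0, 144.0]), (np.float64(0.07), [69.0, 105.0, 139.0]), (np.float64(0.072), [66.0, 99.0, 130.0]), (np.float64(0.074), [56.0, 78.0, 101.0]), (np.float64(0.076), [46.0, 51.0, 62.0]), (np.float64(0.078), [53.0, 43.0, 44.0]), (np.float64(0.08), [73.0, 51.0, 44.0]), (np.float64(0.082), [90.0, 60.0, 47.0]), (np.float64(0.084), [93.0, 63.0, 49.0]), (np.float64(0.086), [90.0, 64.0, 53.0]), (np.float64(0.088), [90.0, 71.0, 63.0])]
jaw 18.2 orange 24.4 gap 6.2
[[-0.0691  0.0743  0.044 ]
 [ 0.0802  0.0739  0.044 ]
 [ 0.0795  0.0223  0.044 ]
 [-0.0696  0.0233  0.044 ]]
```

View pics/t16.png

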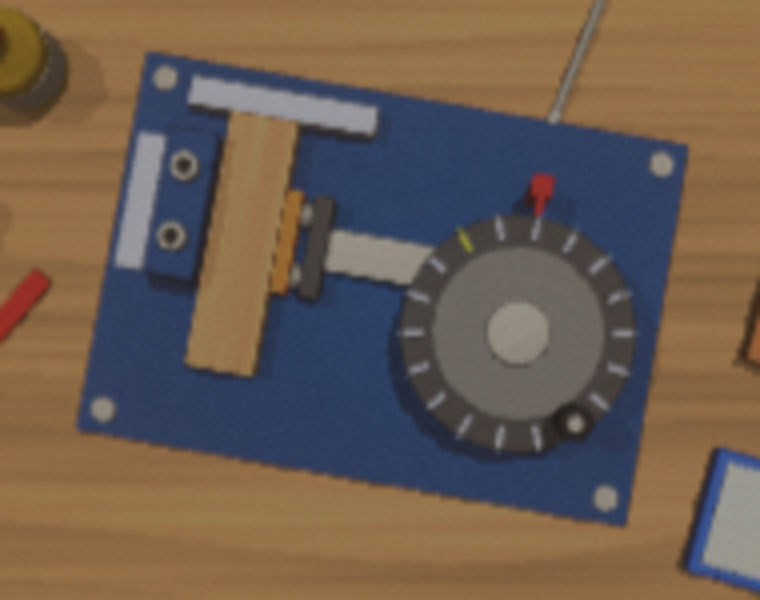

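View pics/s16.png

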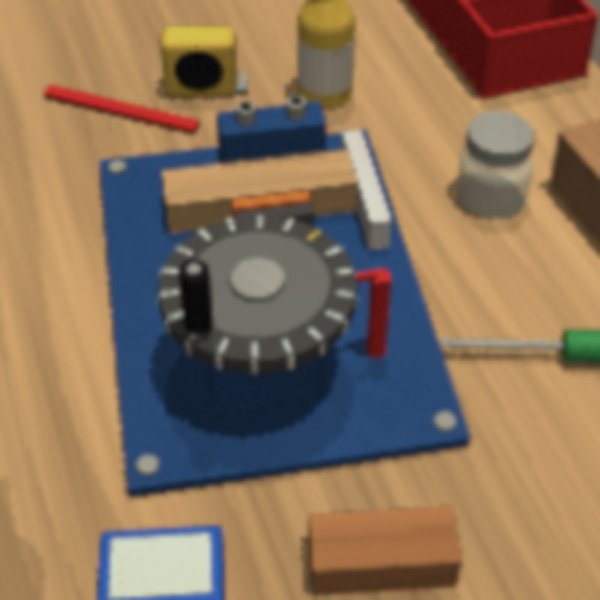

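```bash
python3 -c "
from workcell import *
print(finish_job())"
```

```text
the job is handed in; nothing more can be done
None
```

The batten is home against the end stop and clamped about one division past tight. The job was handed in at about 19 s of the 64 s allowed; `finish_job()` gives no verdict.

**Pushing home:** I pushed the batten with the closed fingers until the force at the stop reached about 5 N. The images then showed its far end at jig x ≈ 80 mm, square with the jig.

**Clamping:** I gripped the handle and wound the wheel clockwise. The turning force at the handle rose from about 7.0 N to 8.6 N near a wheel angle of 2.1 rad, which I took as tight. I wound on to 2.44 rad, took the load off the handle, opened the gripper and backed away.

**Last checks:**
- **Clamp force:** the orange pad is compressed 5.2–5.4 mm in the images, or about 12.4 N. The handle force, 10.4 N at its highest, gives about 11.7 N. Both are inside 8.5–17 N.
- **Batten:** it is still at the stop (x ≈ 80 mm) and square.
- **Bystanders:** the ones in the last close-up views look where they were. I compared them by eye and did not measure them.

**Disagreements:**
- **Fingertip offset:** in the images the fingertips stood about 11 mm behind the TCP with the gripper shut, not 22 mm ahead of it. My first approach therefore passed above the batten without touching it, so I worked from the measured offset afterwards.
- **Tight angle:** the handle force put it at about 2.12 rad and the pad compression at about 2.09 rad. I aimed between the two.

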